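# Unload the press and put the weights, board and mended tile away

## Task

The glue in the mended tile has set, so take the press stack apart from the top, one piece at a time and each straight to its place: first the small, then the medium, then the large disc weight, each flat in the well of the weight case that is made for its size, then the pressing board flat on the pile of boards, lying the same way, and last the tile, face up on the middle of the foam pad with its long side along the pad's. Lower the tile onto the foam, never drop or tip it, and leave the petri dish and the folding loupe where they are.

Things in the scene. Friction and masses are not known exactly. Their poses are not given: they have to be found in the camera images.
- weight_small: Small disc weight: plain bright steel disc with a waist groove, diameter 32 mm, height 22 mm, about 130 g. Origin at the centre of its underside, z up. Grip it across the rim from above with the fingertips at least 10 mm above its underside, so that they stay above the well block when it is set down. Top of the stack at the start, on the medium weight.
- weight_medium: Medium disc weight: plain bright steel disc with a waist groove, diameter 44 mm, height 24 mm, about 270 g. Origin at the centre of its underside, z up. Grip it across the rim from above with the fingertips at least 10 mm above its underside, so that they stay above the well block when it is set down. It stands on the large weight.
- weight_large: Large disc weight: plain bright steel disc with a waist groove, diameter 56 mm, height 26 mm, about 480 g. Origin at the centre of its underside, z up. Grip it across the rim from above with the fingertips at least 10 mm above its underside, so that they stay above the well block when it is set down. It stands on the pressing board.
- board: Pressing board: plywood rectangle 88 mm (its x) x 56 mm (its y) x 15 mm thick with a thin cork underside, about 60 g, lying on the tile. Origin at the centre of its underside. Grip it across the 56 mm, fingertips at least 3 mm above its underside, clear of the tile, which is wider.
- tile: Mended tile: flat fragile glazed tile 104 mm (its x) x 64 mm (its y) x 12 mm thick, white with blue line ornament and dark mended cracks, about 160 g. Origin at the centre of its underside, z out of the glazed face. It lies under the board on a fixed wooden block 92 x 48 x 26 mm (same directions), so its long edges overhang by 8 mm. Grip it across the 64 mm, fingertips not below its underside.
- well_small: Fixed wooden block 84 x 84 x 16 mm with one round well, made for the small weight (32 mm). Well diameter 40 mm with a 4 mm chamfer round its mouth, 8 mm deep, grey cloth floor. Origin at the centre of the block's underside: the well floor is 8 mm, the block's top 16 mm above it. Three such blocks stand side by side, 86 mm apart, in any order, in a long shallow wooden tray; x points across the tray's row, y along it.
- well_medium: Fixed wooden block 84 x 84 x 16 mm with one round well, made for the medium weight (44 mm). Well diameter 52 mm with a 4 mm chamfer round its mouth, 8 mm deep, grey cloth floor. Origin at the centre of the block's underside: the well floor is 8 mm, the block's top 16 mm above it. Three such blocks stand side by side, 86 mm apart, in any order, in a long shallow wooden tray; x points across the tray's row, y along it.
- well_large: Fixed wooden block 84 x 84 x 16 mm with one round well, made for the large weight (56 mm). Well diameter 64 mm with a 4 mm chamfer round its mouth, 8 mm deep, grey cloth floor. Origin at the centre of the block's underside: the well floor is 8 mm, the block's top 16 mm above it. Three such blocks stand side by side, 86 mm apart, in any order, in a long shallow wooden tray; x points across the tray's row, y along it.
- board_pile: Fixed pile of two other wooden boards, 104 mm (its x) x 68 mm (its y), flat top 24 mm above its origin, which is the centre of its underside. The pressing board goes centred on it, long side along x.
- foam_pad: Fixed off-white foam sheet, 106 mm (its x) x 148 mm (its y, the long side), flat top 14 mm above its origin, which is the centre of its underside. The tile goes in its middle, with the tile's x along the pad's y (either way round).
- petri_dish: Bystander, not to be moved: covered clear petri dish, 69 mm across, 17 mm high, loose. Origin at the centre of its underside.
- loupe: Bystander, not to be moved: small folding loupe, 27 x 42 x 13 mm, loose on the green mat in front of the microscope stand (right of the work, not part of it: keep the arm clear of the stand and its head). Origin at the centre of its underside.

How it is judged:
On the way, in this order (a step that is already met when the one before it is completed fails the run):
1. small weight stands in its well, let go (horizontal distance between weight_small and well_small below 0.01 m and z of weight_small in the frame of well_small between 0.005 and 0.0105 m and angle between weight_small's own z axis and vertical below 0.1 rad and contact force between weight_small and the fingers below 0.05 N), for 0.2 s.
2. medium weight stands in its well, let go (horizontal distance between weight_medium and well_medium below 0.01 m and z of weight_medium in the frame of well_medium between 0.005 and 0.0105 m and angle between weight_medium's own z axis and vertical below 0.1 rad and contact force between weight_medium and the fingers below 0.05 N), for 0.2 s.
3. large weight stands in its well, let go (horizontal distance between weight_large and well_large below 0.01 m and z of weight_large in the frame of well_large between 0.005 and 0.0105 m and angle between weight_large's own z axis and vertical below 0.1 rad and contact force between weight_large and the fingers below 0.05 N), for 0.2 s.
4. board lies on the pile of boards, let go (horizontal distance between board and board_pile below 0.015 m and z of board in the frame of board_pile between 0.02 and 0.027 m and angle between board's own z axis and vertical below 0.1 rad and angle between the x axis of board and the x axis of board_pile, either way round below 0.22 rad and contact force between board and the fingers below 0.05 N), for 0.2 s.
5. tile lies on the foam pad, let go (horizontal distance between tile and foam_pad below 0.02 m and z of tile in the frame of foam_pad between 0.01 and 0.017 m and angle between tile's own z axis and vertical below 0.1 rad and angle between the x axis of tile and the y axis of foam_pad, either way round below 0.22 rad and contact force between tile and the fingers below 0.05 N), for 0.2 s.
At the end, for the whole second after the job is handed in: Each weight flat on the floor of its own well (centre within 10 mm); board flat on the pile, centre within 15 mm, and tile flat, face up on the foam pad, centre within 20 mm, long sides along within 0.22 rad; tilts under 0.1 rad; all released and at rest (all of step 1 and all of step 2 and all of step 3 and all of step 4 and all of step 5 and linear speed of each of weight_small, weight_medium, weight_large, board, tile below 0.02 m/s); the robot touches nothing.
It fails at once if the petri dish is displaced by more than 15 mm (distance of petri_dish from where it was at the start of the episode above 0.015 m).
It fails at once if the folding loupe is displaced by more than 15 mm (distance of loupe from where it was at the start of the episode above 0.015 m).
It fails at once if the tile is tipped by more than 0.35 rad (angle between tile's own z axis and vertical above 0.35 rad).
It fails at once if the tile is dropped (falls free faster than 0.5 m/s) (linear speed of tile above 0.5 m/s and contact force between tile and the fingers below 0.05 N).
It also fails if it takes over 120 s, if anything falls off the work surface, if the arm or the gripper's body presses on something with over 40 N, if the wrist force passes 120 N, or if a joint passes its speed limit or range.

## Robot

A 6-joint arm with a two-finger parallel gripper is mounted at the origin on a cart in front of the work surface, level with it; the furniture and walls round the work are solid. World frame = base frame: x ahead of the robot, y to its left, z up, the work surface at z = 0. Lengths are in m, angles in rad, forces in N, time in s.
With the tool pointing down it reaches from about 0.375 to 0.9 m from the base axis. Payload 3.1 kg.
Tool frame: the origin (TCP) lies between the finger pads; the fingertips stand 19 mm ahead of it and the grasp point (between the pads) is the TCP; z points along the fingers, y is the direction in which the jaws open and shut (so a half turn about z gives the same grasp; the last joint's range is limited). The gripper opens to 85 mm and grips with 20 to 120 N. Pads are 22 mm wide; open, the fingers measure 114 mm over their backs; the gripper's body (76 mm by 85 mm) begins 54 mm behind the grasp point. The pads swing forward as they close: fully open they stand 13 mm farther back than shut.
Start: joints at [-1.29, 0.527, 1.433, -0, 1.181, -0.178], TCP at [0.277, -0.56, 0.25] pointing down, gripper open.
Joint ranges: [-3.08, 3.08], [-0.75, 2.2], [0.22, 2.44], [-1.43, 4.57], [0, 2.65], [-2.85, 2.85]. Speed limits (rad/s): [2.79, 2.79, 3.14, 3.14, 3.14, 3.14].

## Interface

Orientations are given as a unit quaternion [x, y, z, w].
In Python, from station import manip, optics, job gives the robot as it stands.
- The arm moves only by the shell command python3 -m inch 'ROWS' [OPENING] [FORCE]. ROWS is JSON, one flat list of numbers, 4 for each row, row after row: the shift along the world's x, y, z in cm, then the turn about the world's z in rad. A call has 1 to 20 rows; each row shifts and turns the commanded pose from where the row before left it; what a row does not reach is not made up. A row lasts 1/8 s, in which the tool goes at most 62.5 mm and 10.7 degrees, less where a joint would pass 70% of its speed; a pose out of reach is approached as far as the arm can. A call with a gripper value outside its range is refused whole. OPENING is the opening in per cent of the stroke, from 0 (shut) to 100 (fully open), set as the call begins (- or left out, the last holds). The fingers move at their own pace and stop on an object; FORCE is the grip in N (left out, the last holds). Time passes only in rows, so rows that do not move let the fingers close. It gives the time, the measured TCP pose, the force and the opening at its end, in the units of the state.
- manip.sense(): the state, without advancing time (a new reading comes with each control period).
- optics.snapshot(name): name is "side" or "top" or "wrist"; returns (picture, depth): 480x640x3 uint8, red, green, blue; 480x640 float32, m along the optical axis (not along the pixel's ray), 0 where there is no reading.
- optics.camera_model(name): a dict with "mtx" (3x3 intrinsics, pixels), "dist_coeffs" ([k1, k2, p1, p2, k3] as OpenCV has them; the pictures are not rectified), "camera_from_world" (4x4, takes a point from world to camera coordinates); the wrist camera has in their place "tool_from_camera" (4x4, takes a point from camera to tool coordinates, whose origin is the TCP and whose axes are the flange's). Camera axes: x right, y up, looking along -z (the intrinsics and any distortion apply to the point x, -y, -z); pixel columns grow to the right and rows downward; lengths in m; the calibration is good to about 2 mm. A picture is of the moment at which its call begins: read the wrist's pose just before it. camera_model takes no time and is no camera call.
- job.sign_off(): hands the job in, once; it reports no verdict.
The state is a dict: "t": time; "q": joint angles; "qd": joint speeds; "tau": joint torques, N m; "tcp_pos": TCP position; "tool_rot": TCP orientation; "force": force on the tool from outside, world axes, zero at the start; "ft_torque": the same for the moment, N m; "finger_gap": opening from 0.0 (shut) to 1.0 (fully open).
Only numpy, scipy, OpenCV 4.12 (cv2) and the standard library are available. Lean on these libraries where they do the work, as an engineer would, in place of code of your own. Each camera call takes 0.05 s, during which the arm holds its last target.

## Working session

There is one attempt and no reset: what is moved stays moved. The work goes in short steps, Python scripts to look and compute and a shell command to move; the robot and the scene stay as the last step left them, time stands still between calls to the robot, and variables do not carry over. Pictures are saved under pics/ and viewed, and the job is handed in when it is done.

```bash
mkdir -p pics; ls; cat > h.py <<'E'
import numpy as np, cv2
from station import manip, optics, job
def save(n,name):
    im,d=optics.snapshot(n); cv2.imwrite(f'pics/{name}.png',im[:,:,::-1]); np.save(f'pics/{name}.npy',d); return im,d
def pts(n,d,uv=None,cw=None):
    m=optics.camera_model(n); K=np.array(m['mtx']);D=np.array(m['dist_coeffs'])
    if cw is None: cw=np.array(m['camera_from_world'])
    h,w=d.shape
    g=np.stack(np.meshgrid(np.arange(w),np.arange(h)),-1).reshape(-1,1,2).astype(np.float64)
    n_=cv2.undistortPoints(g,K,D).reshape(h,w,2)
    c=np.stack([n_[...,0]*d,-n_[...,1]*d,-d,np.ones_like(d)],-1)
    return (c@np.linalg.inv(cw).T)[...,:3]
E
python3 - <<'E'
from h import *
s=manip.sense();print({k:np.round(v,3) for k,v in s.items()})
for n in('top','side'):
    im,d=save(n,n+'0')
    m=optics.camera_model(n); print(n,np.round(m['mtx'],1).tolist(),np.round(m['dist_coeffs'],3),np.round(np.linalg.inv(np.array(m['camera_from_world'])),3).tolist())
E
```

```text
pics
{'t': np.float64(0.0), 'q': array([-1.289,  0.528,  1.434, -0.   ,  1.181, -0.178]), 'qd': array([ 0.001,  0.001, -0.001,  0.   , -0.002,  0.   ]), 'tau': array([-0.0000e+00, -4.4235e+01, -1.7803e+01, -0.0000e+00,  8.0000e-03,
        0.0000e+00]), 'tcp_pos': array([ 0.277, -0.559,  0.249]), 'tool_rot': array([ 0.974,  0.228, -0.   , -0.001]), 'force': array([-0.982, -1.034, -0.057]), 'ft_torque': array([-0.022,  0.015,  0.059]), 'finger_gap': np.float64(0.999)}
top [[466.4, 0.0, 320.6], [0.0, 466.4, 236.9], [0.0, 0.0, 1.0]] [-0.004  0.     0.     0.     0.   ] [[-0.002, 0.973, -0.23, 0.315], [-1.0, -0.003, -0.002, -0.123], [-0.003, 0.23, 0.973, 0.982], [0.0, 0.0, 0.0, 1.0]]
side [[443.9, 0.0, 312.0], [0.0, 443.9, 245.4], [0.0, 0.0, 1.0]] [-0.042  0.     0.     0.     0.   ] [[-0.983, 0.068, -0.168, 0.365], [-0.18, -0.464, 0.867, 0.622], [-0.019, 0.883, 0.469, 0.48], [0.0, 0.0, 0.0, 1.0]]
```

View pics/top0.png

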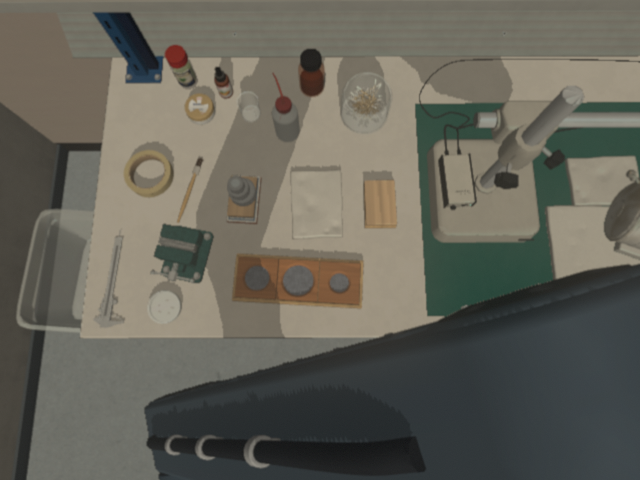

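View pics/side0.png

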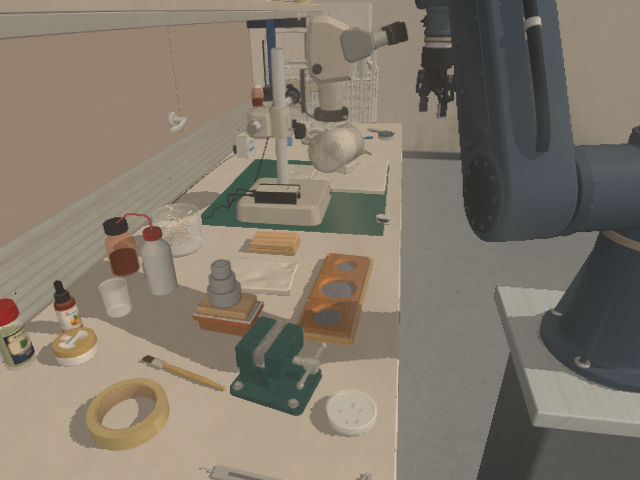

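Top view: stack at about (242,198), foam at (317,203), pile at (380,203), and wells at (257,278), (298,280) and (340,283). The vise sits left of the stack at (183,250), and the petri dish is at (165,307). Next I measure these by depth and masks.

```bash
python3 - <<'E'
from h import *
im=cv2.imread('pics/top0.png'); d=np.load('pics/top0.npy'); P=pts('top',d)
c=im[140:330,140:420]; cv2.imwrite('pics/top0c.png',cv2.resize(c,None,fx=2.8,fy=2.8,interpolation=cv2.INTER_CUBIC))
def q(n,u,v): print(n,np.round(P[v,u],4))
for n,u,v in [('table',280,150),('sm',238,184),('foam',317,203),('pile',380,203),('wl',257,277),('wm',298,280),('ws',340,283),('vise',178,232),('beaker',366,100),('bottle',286,105),('dish',165,307),('stack',242,190)]: q(n,u,v)
# height-layer components in work area
Z=P[...,2]
for lo,hi in [(.003,.009),(.009,.0145),(.0145,.019),(.0195,.028),(.034,.042),(.045,.056),(.06,.085),(.09,.107),(.11,.13)]:
    m=((Z>lo)&(Z<hi)&(d>0)); m[:140]=0;m[330:]=0;m[:,:140]=0;m[:,420:]=0
    n,l,st,ce=cv2.connectedComponentsWithStats(m.astype(np.uint8))
    for i in range(1,n):
        if st[i,4]>60:
            pp=P[l==i]; r=cv2.minAreaRect((pp[:,:2]*1000).astype(np.float32))
            print((lo,hi),st[i,4],'px',ce[i].round(0),'box ctr',np.round(r[0],1),np.round(r[1],1),round(r[2],1),'z',pp[:,2].mean().round(4))
E
```

```text
table [ 0.7498 -0.0291 -0.0011]
sm [0.6232 0.039  0.1257]
foam [ 0.62   -0.113   0.0117]
pile [ 0.615  -0.248   0.0264]
wl [0.4581 0.0126 0.0128]
wm [ 0.4516 -0.0733  0.0129]
ws [ 0.4455 -0.161   0.0101]
vise [0.5367 0.1605 0.0893]
beaker [ 0.8557 -0.2235  0.0314]
bottle [ 0.7884 -0.0521  0.1312]
dish [0.396  0.1999 0.0155]
stack [0.6174 0.0341 0.1069]
(0.003, 0.009) 225 px [190. 187.] box ctr [655.1 172.6] [ 18.2 153.6] 73.4 z 0.0064
(0.003, 0.009) 107 px [205. 248.] box ctr [518.4 128. ] [21.  47.7] 76.3 z 0.0074
(0.003, 0.009) 61 px [187. 272.] box ctr [472.6 164.1] [32.4 25.1] 82.0 z 0.0079
(0.009, 0.0145) 2645 px [316. 203.] box ctr [ 621.7 -111.2] [153.9 111.4] 2.0 z 0.0121
(0.009, 0.0145) 62 px [377. 225.] box ctr [ 570.3 -245.1] [68.2 22.5] 71.1 z 0.0114
(0.009, 0.0145) 323 px [200. 258.] box ctr [505.9 136.7] [ 38.1 110.2] 74.6 z 0.0107
(0.009, 0.0145) 322 px [252. 282.] box ctr [457.3   1.1] [122.3 100.7] 86.7 z 0.0124
(0.009, 0.0145) 222 px [323. 259.] box ctr [ 490.8 -116.5] [186.1  21.2] 85.1 z 0.0125
(0.009, 0.0145) 406 px [257. 277.] box ctr [458.7  13.4] [50.7 50.2] 2
[... 727 characters left out ...]
 [ 619.4 -248.7] [100.3  66. ] 1.1 z 0.0235
(0.0195, 0.028) 2183 px [301. 279.] box ctr [452.6 -72.8] [255.4  84.4] 86.5 z 0.0212
(0.034, 0.042) 280 px [248. 209.] box ctr [623.7  42.9] [ 63.7 103.9] 86.0 z 0.0373
(0.045, 0.056) 74 px [252. 180.] box ctr [658.2  23.3] [45.4 20.7] 46.2 z 0.0519
(0.045, 0.056) 360 px [240. 209.] box ctr [601.5  46. ] [56.7 40.9] 86.7 z 0.052
(0.06, 0.085) 260 px [246. 195.] box ctr [623.8  35.8] [41.4 55. ] 49.6 z 0.0756
(0.06, 0.085) 412 px [181. 256.] box ctr [497.8 166.9] [ 78.1 104.8] 78.6 z 0.0727
(0.09, 0.107) 166 px [240. 190.] box ctr [624.1  42.4] [36.3 42.5] 38.7 z 0.1011
(0.11, 0.13) 229 px [236. 183.] box ctr [627.1  45. ] [31.  31.1] 71.3 z 0.1229
```

View pics/top0c.png

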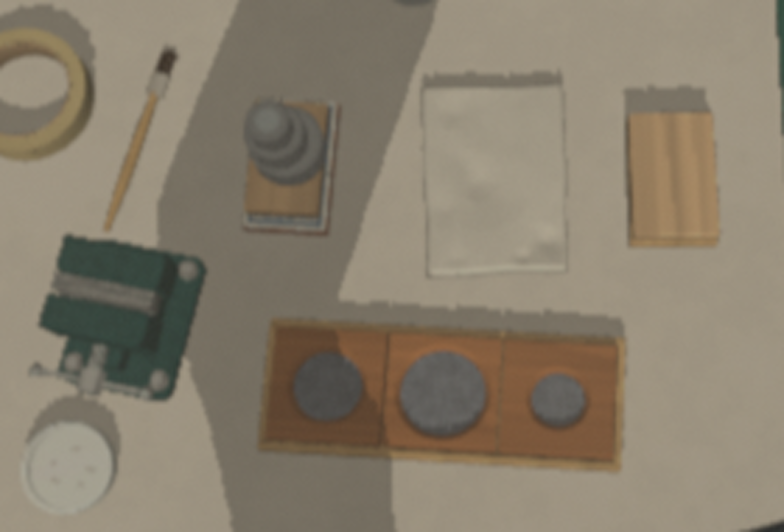

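```bash
python3 -m inch '[1.2,4.3,0,-0.09,1.2,4.3,0,-0.09,1.2,4.3,0,-0.09,1.2,4.3,0,-0.09,1.2,4.3,0,-0.09,1.2,4.3,0,-0.08,1.4,4,0,0,1.4,4,0,0,1.4,4,0,0,1.4,4,0,0,1,4,0,0,0,0,0,0,0,0,0,0]' 100 40
python3 - <<'E'
from h import *
s=manip.sense();print(np.round(s['tcp_pos'],4),np.round(s['tool_rot'],3),np.round(s['q'],2),np.round(s['force'],2))
im,d=save('wrist','w0'); np.save('pics/w0_pose.npy',np.r_[s['tcp_pos'],s['tool_rot']])
m=optics.camera_model('wrist');print(np.round(m['tool_from_camera'],3).tolist())
save('top','top1')
E
```

```text
t: 1.72
tcp_pos: [0.4154, -0.1023, 0.2503]
tool_rot: [0.999, -0.035, -0.0, 0.0]
force: [1.0, -0.2, -0.0]
finger_gap: 1.001
[ 0.4154 -0.1023  0.2503] [ 0.999 -0.035 -0.     0.   ] [-0.5   0.26  1.9  -0.    0.98  1.14] [ 1.01 -0.24 -0.04]
[[-0.001, 0.955, 0.296, 0.074], [1.0, 0.001, 0.002, 0.0], [0.001, 0.296, -0.955, -0.123], [0.0, 0.0, 0.0, 1.0]]
```

View pics/w0.png

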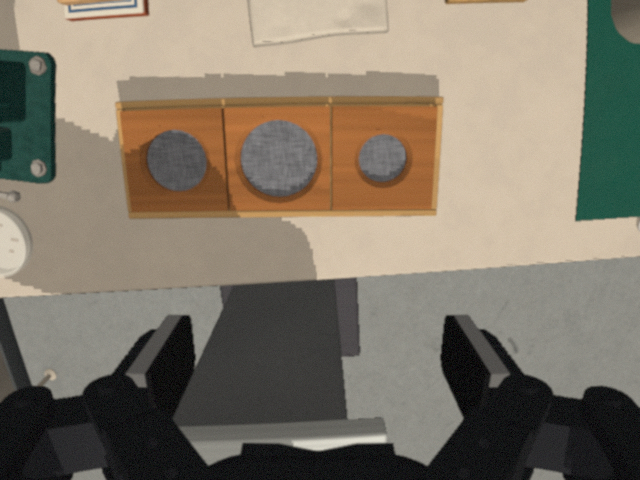

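View pics/top1.png

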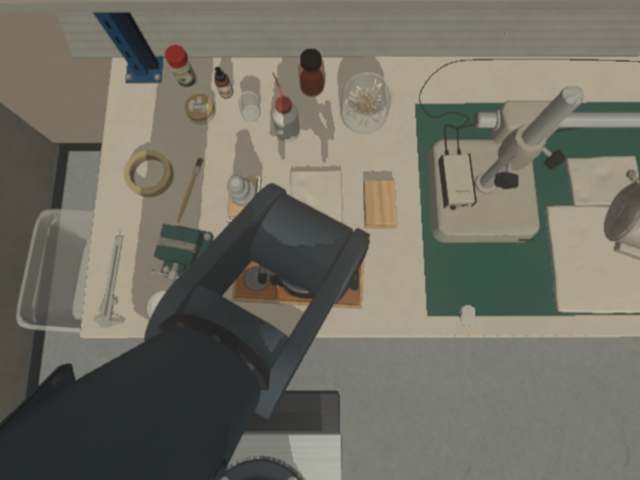

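The wrist view shows the medium well at (177,160), the large at (279,158) and the small at (382,158). The loupe shows in the top view at (468,315), clear of the work. Now I cross-check the well centres from the wrist camera.

```bash
cat >> h.py <<'E'
from scipy.spatial.transform import Rotation as R
def wcw(pose):
    T=np.eye(4);T[:3,:3]=R.from_quat(pose[3:]).as_matrix();T[:3,3]=pose[:3]
    return np.linalg.inv(T@np.array(optics.camera_model('wrist')['tool_from_camera']))
def wsnap(name):
    s=manip.sense(); pose=np.r_[s['tcp_pos'],s['tool_rot']]
    im,d=save('wrist',name); return im,d,pts('wrist',d,cw=wcw(pose)),s
E
python3 - <<'E'
from h import *
im=cv2.imread('pics/w0.png'); d=np.load('pics/w0.npy'); pose=np.load('pics/w0_pose.npy')
P=pts('wrist',d,cw=wcw(pose))
hsv=cv2.cvtColor(im,cv2.COLOR_BGR2HSV)
m=(hsv[...,1]<90)&(hsv[...,2]<190)
for n,u,v in [('M',177,160),('L',279,158),('S',382,158)]:
    z=P[v-5:v+6,u-5:u+6,2].mean()
    l=cv2.connectedComponents(cv2.morphologyEx(m.astype(np.uint8),cv2.MORPH_OPEN,np.ones((3,3))),connectivity=4)[1]
    k=(l==l[v,u]); pp=P[k]; r=cv2.minAreaRect((pp[:,:2]*1000).astype(np.float32)); c,rad=cv2.minEnclosingCircle((pp[:,:2]*1000).astype(np.float32))
    print(n,z.round(4),k.sum(),np.round(r[0],1),np.round(r[1],1),np.round(c,1),round(rad,1))
m=(P[...,2]>.015)&(P[...,2]<.03)&(d>0);m[:90]=0;m[225:]=0;m[:,:110]=0;m[:,450:]=0
pp=P[m];r=cv2.minAreaRect((pp[:,:2]*1000).astype(np.float32));print('tray',np.round(r[0],1),np.round(r[1],1),r[2],np.median(pp[:,2]))
E
```

```text
M 0.013 2839 [459.  -34.8] [ 51.  149.2] [468.2 -34.6] 75.9
L 0.013 4578 [455.8 -72.4] [63.1 73.9] [458.5 -78.5] 42.3
S 0.0156 1754 [ 454.3 -137.6] [83.7 39.1] [ 460.9 -140.1] 43.3
tray [450.8 -72.1] [267.2  98.2] 86.18870544433594 0.020441538042511975
```

```bash
cat >> h.py <<'E'
def ray(n,uv,z,cw=None):
    m=optics.camera_model(n);K=np.array(m['mtx']);D=np.array(m['dist_coeffs'])
    if cw is None: cw=np.array(m['camera_from_world'])
    wc=np.linalg.inv(cw); a=cv2.undistortPoints(np.asarray(uv,float).reshape(-1,1,2),K,D).reshape(-1,2)
    v=np.c_[a[:,0],-a[:,1],-np.ones(len(a))]@wc[:3,:3].T; o=wc[:3,3]
    return o+v*((z-o[2])/v[:,2])[:,None]
E
python3 - <<'E'
from h import *
im=cv2.imread('pics/w0.png'); cw=wcw(np.load('pics/w0_pose.npy'))
hsv=cv2.cvtColor(im,cv2.COLOR_BGR2HSV)
m=cv2.morphologyEx(((hsv[...,1]<110)).astype(np.uint8),cv2.MORPH_OPEN,np.ones((7,7)))
l=cv2.connectedComponents(m,connectivity=4)[1]
for n,u,v in [('M',177,160),('L',279,158),('S',382,158)]:
    k=(l==l[v,u]).astype(np.uint8); c=max(cv2.findContours(k,0,1)[0],key=len).reshape(-1,2)
    p=ray('wrist',c,.0125,cw)[:,:2]*1000
    A=np.c_[2*p,np.ones(len(p))]; s=np.linalg.lstsq(A,(p**2).sum(1),rcond=None)[0]
    print(n,s[:2].round(1),'r',np.sqrt(s[2]+s[0]**2+s[1]**2).round(1))
E
```

```text
M [455.5  14.5] r 25.5
L [450.4 -71.9] r 31.6
S [ 445.  -158.1] r 19.6
```

```bash
python3 -m inch '[3.4,3.6,1,0,3.4,3.6,1,0,3.4,3.6,1,0,3.3,3.7,1,0,0,0,0,0,0,0,0,0]'
python3 - <<'E'
from h import *
im,d,P,s=wsnap('w1'); pose=np.r_[s['tcp_pos'],s['tool_rot']];np.save('pics/w1_pose.npy',pose);np.save('pics/w1P.npy',P)
print(pose.round(4))
Z=P[...,2]
for lo,hi in [(.034,.042),(.047,.058),(.074,.084),(.098,.109),(.117,.133)]:
    m=((Z>lo)&(Z<hi)&(d>0))
    n,l,st,ce=cv2.connectedComponentsWithStats(m.astype(np.uint8))
    for i in range(1,n):
        pp=P[l==i]
        if st[i,4]>150 and abs(pp[:,0].mean()-.62)<.06 and abs(pp[:,1].mean()-.04)<.06:
            r=cv2.minAreaRect((pp[:,:2]*1000).astype(np.float32))
            print((lo,hi),st[i,4],'px',ce[i].round(0),'box ctr',np.round(r[0],1),np.round(r[1],1),round(r[2],1),'z',np.median(pp[:,2]).round(4))
E
```

```text
t: 2.58
tcp_pos: [0.5497, 0.0418, 0.2897]
tool_rot: [0.999, -0.036, -0.001, 0.0]
force: [0.5, -1.0, -0.6]
finger_gap: 0.999
[ 5.497e-01  4.180e-02  2.897e-01  9.994e-01 -3.560e-02 -1.000e-03
  2.000e-04]
(0.034, 0.042) 732 px [317.  53.] box ctr [656.6  41.7] [64.4 37. ] 85.3 z 0.0374
(0.034, 0.042) 905 px [314. 156.] box ctr [599.3  45.8] [64.8 57.9] 85.8 z 0.0374
(0.047, 0.058) 1427 px [303.  63.] box ctr [648.   44.2] [56.  38.7] 86.8 z 0.0524
(0.047, 0.058) 1923 px [305. 147.] box ctr [602.8  46.8] [55.7 46.8] 86.6 z 0.0525
(0.074, 0.084) 1252 px [325.  99.] box ctr [627.1  39.6] [55. 51.] 3.7 z 0.0783
(0.098, 0.109) 1214 px [307. 102.] box ctr [626.1  45.7] [42.7 43.5] 6.8 z 0.1023
(0.117, 0.133) 1920 px [303. 105.] box ctr [625.5  46. ] [31.5 31.4] 51.2 z 0.1245
```

View pics/w1.png

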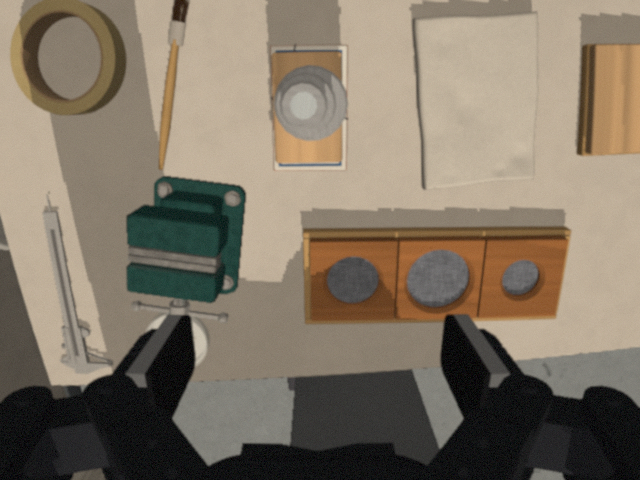

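The small disc is at (625.5, 46.0) mm with its top at 124.5 mm. The tile and board long side is at yaw ≈ -0.07, which matches the tool. I'll approach with the gripper partly open.

```bash
python3 -m inch '[3.8,0.2,0,0,3.8,0.2,0,0,0,0,-4,0,0,0,-4,0,0,0,-4,0,0,0,-2.0,0,0,0,-1,0,0,0,-0.6,0,0,0,0,0,0,0,0,0]' 65 40
python3 - <<'E'
from h import *
save('side','s1');save('wrist','w2')
im=cv2.imread('pics/s1.png');cv2.imwrite('pics/s1c.png',cv2.resize(im[180:360,150:350],None,fx=3,fy=3))
E
```

```text
t: 3.88
tcp_pos: [0.627, 0.0468, 0.1353]
tool_rot: [0.999, -0.035, 0.001, 0.0]
force: [-0.2, -0.6, -0.2]
finger_gap: 0.65
```

View pics/s1c.png

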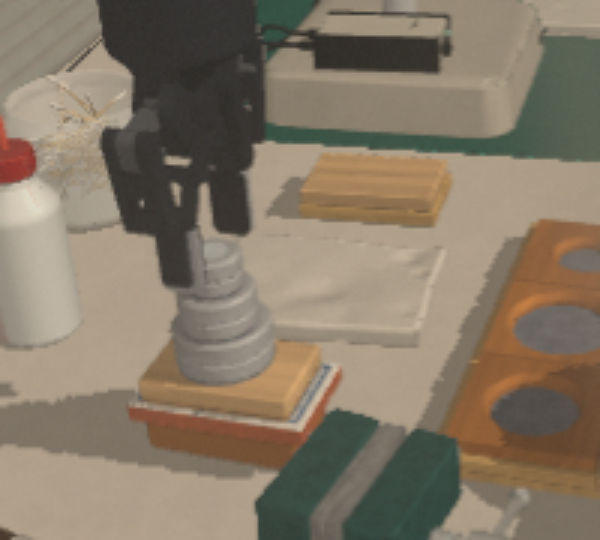

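View pics/w2.png

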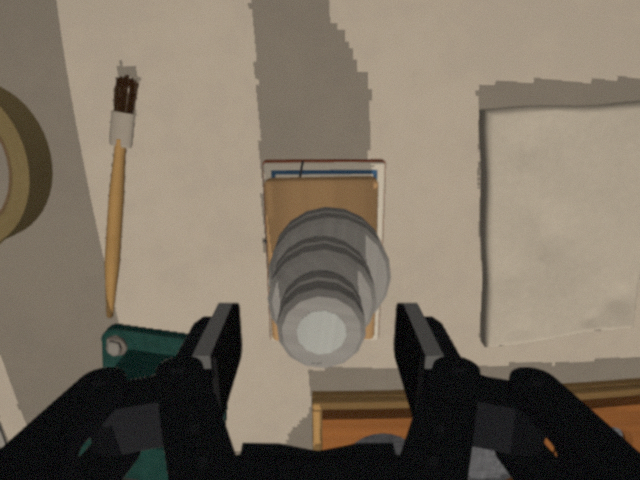

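The disc is centred between the pads at about (322,332) in the wrist view. I'll close the gripper.

```bash
python3 -m inch '[0,0,-0.1,0,0,0,0,0,0,0,0,0,0,0,0,0,0,0,0,0]' 0 40
python3 - <<'E'
from h import *
save('side','s2');im,d=save('wrist','w3')
im=cv2.imread('pics/s2.png')[180:360,150:350];w=cv2.imread('pics/w3.png')[230:430,200:440]
cv2.imwrite('pics/c2.png',np.hstack([cv2.resize(im,(400,360)),cv2.resize(w,(400,360))]))
E
```

```text
t: 4.6
tcp_pos: [0.6267, 0.0469, 0.1339]
tool_rot: [0.999, -0.035, 0.0, 0.0]
force: [-1.3, 0.9, 6.2]
finger_gap: 0.347
```

View pics/c2.png

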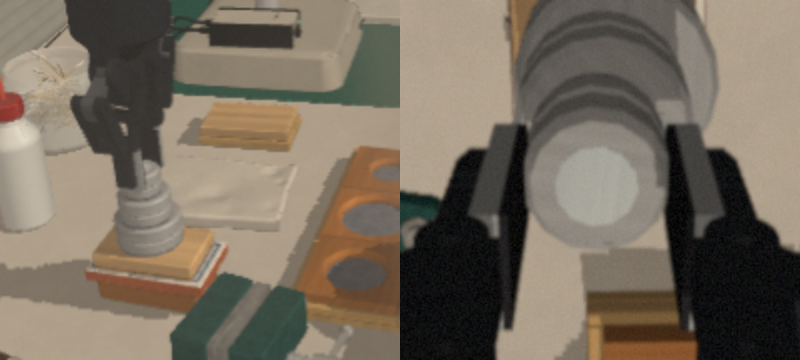

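```bash
python3 -m inch '[0,0,0.5,0,0,0,1.5,0,0,0,3,0,0,0,3,0,0,0,0,0]' 0 40
python3 - <<'E'
from h import *
im,d,P,s=wsnap('w4');save('side','s3')
print(np.round(s['tcp_pos'],4))
Z=P[...,2]
im=cv2.imread('pics/s3.png')[150:360,150:350];w=cv2.imread('pics/w4.png')[200:430,200:440]
cv2.imwrite('pics/c3.png',np.hstack([cv2.resize(im,(400,400)),cv2.resize(w,(400,400))]))
for u,v in [(290,320),(320,320),(320,350),(350,335)]: print(P[v,u].round(4))
E
```

```text
t: 5.32
tcp_pos: [0.6282, 0.0469, 0.2164]
tool_rot: [0.999, -0.035, 0.003, 0.0]
force: [1.0, -0.7, -2.2]
finger_gap: 0.355
[0.6282 0.0469 0.2164]
[0.6326 0.0562 0.2061]
[0.6327 0.0458 0.2076]
[0.6212 0.0466 0.2079]
[0.626  0.0358 0.2072]
```

View pics/c3.png

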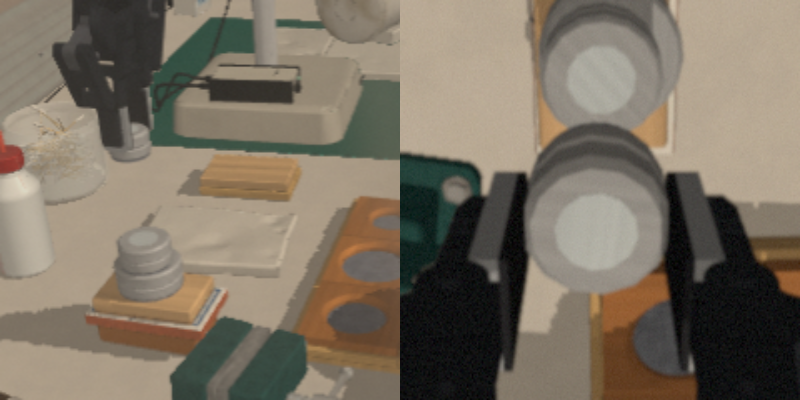

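The small disc is held level. Next I carry it over the small well and stop above it to check.

```bash
python3 -m inch '[-3.6,-4.1,0,0,-3.6,-4.1,0,0,-3.6,-4.1,0,0,-3.6,-4.1,0,0,-3.7,-4,0,0,0,0,-4,0,0,0,-4,0,0,0,-4,0,0,0,-1.5,0,0,0,0,0,0,0,0,0]'
python3 - <<'E'
from h import *
im,d,P,s=wsnap('w5');save('side','s4');print(np.round(s['tcp_pos'],4),s['force'].round(1))
im=cv2.imread('pics/s4.png')[200:350,260:420];w=cv2.imread('pics/w5.png')[200:440,160:480]
cv2.imwrite('pics/c4.png',np.hstack([cv2.resize(im,(400,375)),cv2.resize(w,(400,375))]))
E
```

```text
t: 6.8
tcp_pos: [0.4453, -0.157, 0.0783]
tool_rot: [0.999, -0.035, -0.0, -0.0]
force: [-0.4, -0.6, -1.2]
finger_gap: 0.348
[ 0.4453 -0.157   0.0783] [-0.4 -0.6 -1.2]
```

View pics/c4.png

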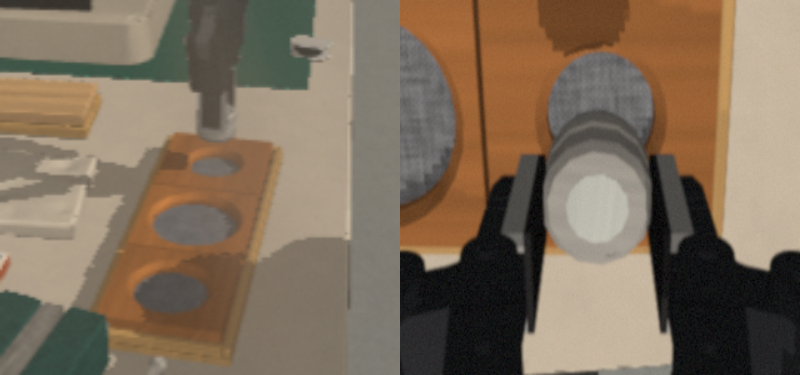

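```bash
python3 - <<'E'
from h import *
im=cv2.imread('pics/w5.png')
s=manip.sense(); cw=wcw(np.r_[s['tcp_pos'],s['tool_rot']])
hsv=cv2.cvtColor(im,cv2.COLOR_BGR2HSV)
print('disc',ray('wrist',[[318,333]],.0688,cw))
# cloth upper arc
edge=[]
for u in range(285,356,5):
    col=hsv[205:300,u,1]<110; col=np.r_[False,col]
    v=next((i for i in range(25,90) if hsv[205+i:205+i+5,u,1].max()<110),None)
    if v: edge.append((u,205+v))
print(edge)
p=ray('wrist',edge,.0125,cw)[:,:2]*1000
from scipy.optimize import least_squares
r=least_squares(lambda c:np.hypot(*(p-c).T)-20,[447,-158],loss='soft_l1');print(r.x,r.fun.round(1))
E
```

```text
disc [[ 0.44445396 -0.15719     0.0688    ]]
[(285, 250), (290, 244), (295, 241), (300, 238), (305, 236), (310, 234), (315, 233), (320, 233), (325, 233), (330, 234), (335, 236), (340, 237), (345, 240), (350, 244), (355, 250)]
[ 444.34396666 -158.25022819] [ 0.1  0.3 -0.1 -0.1 -0.2  0.   0.1 -0.1  0.1 -0.  -0.3  0.2  0.1  0.1
 -0. ]
```

The disc and well centres agree to 1 mm, so I lower it.

```bash
python3 -m inch '[0,-0.1,-1.5,0,0,0,-1,0,0,0,-0.5,0,0,0,-0.2,0,0,0,0,0,0,0,0,0]'

```

```text
t: 7.65
tcp_pos: [0.4455, -0.1581, 0.0465]
tool_rot: [0.999, -0.035, 0.0, 0.0]
force: [-0.7, 0.6, -1.2]
finger_gap: 0.349
```

```bash
python3 -m inch '[0,0,-0.1,0,0,0,-0.1,0,0,0,0,0]'; python3 -m inch '[0,0,-0.1,0,0,0,0,0]'

```

```text
t: 8.02
tcp_pos: [0.4453, -0.158, 0.0443]
tool_rot: [0.999, -0.035, -0.0, -0.0]
force: [0.2, 0.7, -1.5]
finger_gap: 0.349
t: 8.28
tcp_pos: [0.4454, -0.1581, 0.0438]
tool_rot: [0.999, -0.035, 0.0, 0.0]
force: [-1.3, 0.1, 5.3]
finger_gap: 0.348
```

```bash
python3 -m inch '[0,0,0,0,0,0,0,0,0,0,0,0,0,0,0,0]' 60; python3 -m inch '[0,0,2,0,0,0,4,0,0,0,5,0,0,0,5,0,0,0,0,0]'
python3 - <<'E'
from h import *
im,d,P,s=wsnap('w6'); np.save('pics/w6P.npy',P)
Z=P[...,2]
m=((Z>.028)&(Z<.045)&(d>0)&(abs(P[...,1]+.158)<.05)&(abs(P[...,0]-.446)<.05)); pp=P[m];r=cv2.minAreaRect((pp[:,:2]*1000).astype(np.float32));print(r,np.median(pp[:,2]))
E
```

```text
t: 8.78
tcp_pos: [0.4454, -0.158, 0.0432]
tool_rot: [0.999, -0.035, -0.0, -0.0]
force: [-0.4, -0.4, 0.2]
finger_gap: 0.599
t: 9.4
tcp_pos: [0.4474, -0.1593, 0.2068]
tool_rot: [0.999, -0.035, 0.004, 0.002]
force: [1.2, 1.2, 0.8]
finger_gap: 0.597
((444.4768371582031, -157.78012084960938), (31.147066116333008, 31.53887176513672), 65.19183349609375) 0.03450746316427128
```

View pics/w6.png

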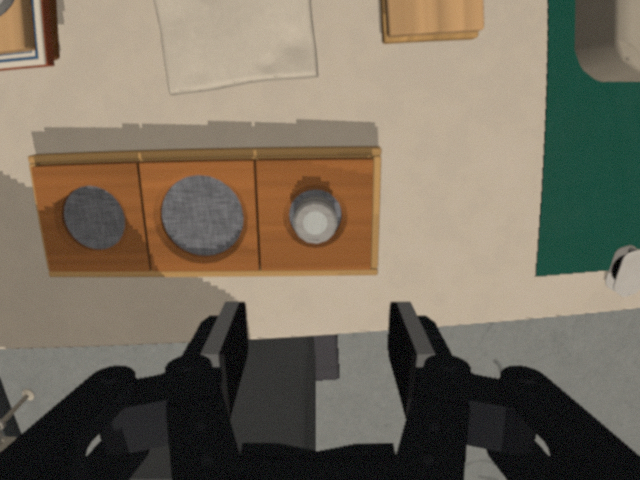

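The small disc sits upright in its well at (315,222). Its top is at 34.5 mm and its centre agrees with the well. Next is the medium disc.

```bash
python3 -m inch '[2.5,5.1,2,0,2.5,5.1,2,0,2.5,5.1,2,0,2.5,5.2,2,0,0,0,0,0,0,0,0,0]' 80
cat > st.py <<'E'
from h import *
import sys
im,d,P,s=wsnap(sys.argv[1]);print(s['tcp_pos'].round(4))
Z=P[...,2]
for lo,hi in [(.034,.042),(.047,.058),(.074,.084),(.098,.109)]:
    m=((Z>lo)&(Z<hi)&(d>0))
    n,l,st,ce=cv2.connectedComponentsWithStats(m.astype(np.uint8))
    for i in range(1,n):
        pp=P[l==i]
        if st[i,4]>150 and abs(pp[:,0].mean()-.62)<.06 and abs(pp[:,1].mean()-.04)<.06:
            r=cv2.minAreaRect((pp[:,:2]*1000).astype(np.float32))
            print((lo,hi),st[i,4],'px',ce[i].round(0),'box ctr',np.round(r[0],1),np.round(r[1],1),round(r[2],1),'z',np.median(pp[:,2]).round(4))
E
python3 st.py w7
```

```text
t: 10.2
tcp_pos: [0.544, 0.047, 0.2812]
tool_rot: [0.999, -0.035, -0.002, 0.0]
force: [0.2, -0.7, -0.2]
finger_gap: 0.803
[0.544  0.047  0.2812]
(0.034, 0.042) 730 px [323.  43.] box ctr [657.3  41.8] [63.7 35.6] 84.9 z 0.0375
(0.034, 0.042) 980 px [319. 149.] box ctr [600.3  45.5] [64.5 58.5] 86.1 z 0.0375
(0.047, 0.058) 3524 px [310. 103.] box ctr [623.4  45.5] [56.1 87.7] 86.8 z 0.0524
(0.074, 0.084) 1290 px [331.  92.] box ctr [626.5  40.8] [52.4 55.1] 83.1 z 0.0782
(0.098, 0.109) 3393 px [311.  94.] box ctr [626.3  45.6] [43.6 43.3] 47.5 z 0.1025
```

```bash
python3 -m inch '[4.2,0,0,0,4.1,0,-2,0,0,0,-4,0,0,0,-4,0,0,0,-4,0,0,0,-2,0,0,0,-1.3,0,0,0,0,0,0,0,0,0]' 80; python3 -m inch '[0,0,0,0,0,0,0,0,0,0,0,0,0,0,0,0]' 0 50; python3 -m inch '[0,0,0.5,0,0,0,1.5,0,0,0,3,0,0,0,3,0,0,0,0,0]'
python3 - <<'E'
from h import *
im,d,P,s=wsnap('w8');print(s['tcp_pos'].round(4))
for u,v in [(290,320),(320,320),(320,350),(350,335)]: print(P[v,u].round(4))
E
```

```text
t: 11.38
tcp_pos: [0.6289, 0.0464, 0.1111]
tool_rot: [0.999, -0.035, 0.001, 0.0]
force: [0.2, 0.2, -0.3]
finger_gap: 0.8
t: 11.88
tcp_pos: [0.6292, 0.0467, 0.112]
tool_rot: [0.999, -0.035, 0.001, 0.0]
force: [-1.1, -1.1, 6.2]
finger_gap: 0.48
t: 12.5
tcp_pos: [0.6303, 0.0469, 0.1934]
tool_rot: [0.999, -0.035, 0.003, 0.0]
force: [0.1, 0.3, -3.2]
finger_gap: 0.486
[0.6303 0.0469 0.1934]
[0.6348 0.0562 0.1834]
[0.6345 0.0459 0.1841]
[0.6232 0.0467 0.1849]
[0.6281 0.0359 0.1844]
```

View pics/w8.png

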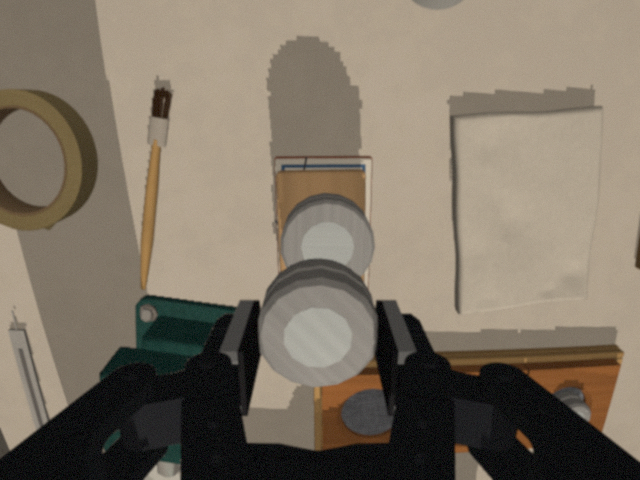

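```bash
python3 -m inch '[-4.3,-0.8,0,0,-4.3,-0.8,0,0,-4.3,-0.8,0,0,-4.3,-0.8,0,0,0,0,-4,0,0,0,-4,0,0,0,-3,0,0,0,0,0,0,0,0,0]'
cat > chk.py <<'E'
from h import *
import sys
name,rad,top=sys.argv[1],float(sys.argv[2]),float(sys.argv[3]); x0,y0=map(float,sys.argv[4:6]); dr=float(sys.argv[6])
im,d,P,s=wsnap(name); cw=wcw(np.r_[s['tcp_pos'],s['tool_rot']]);print(s['tcp_pos'].round(4),s['force'].round(1))
hsv=cv2.cvtColor(im[:,:,::-1].copy(),cv2.COLOR_BGR2HSV)
C=ray('wrist',[[320,240]],.0125,cw)
edge=[]
for u in range(255,386,5):
    v=next((i for i in range(130,320) if hsv[i-3:i,u,1].min()>=110 and hsv[i:i+5,u,1].max()<110),None)
    if v: edge.append((u,v))
p=ray('wrist',edge,.0125,cw)[:,:2]*1000
from scipy.optimize import least_squares
k=np.hypot(*(p-[x0,y0]).T)<rad+6; p=p[k];print(len(p))
r=least_squares(lambda c:np.hypot(*(p-c).T)-rad,[x0,y0],loss='soft_l1');print('well',r.x,r.fun.round(1))
zt=s['tcp_pos'][2]-top
m=(abs(P[...,2]-zt)<.004)&(d>0)&(np.hypot(P[...,0]-s['tcp_pos'][0],P[...,1]-s['tcp_pos'][1])<dr/1000+.004); pp=P[m][:,:2]*1000
hsvm=m&(hsv[...,2]>70)&(hsv[...,1]<60); pp=P[hsvm][:,:2]*1000
c,rr=cv2.minEnclosingCircle(pp.astype(np.float32)); print('disc',np.round(c,1),rr, np.median(P[hsvm][:,2]),cv2.minAreaRect(pp.astype(np.float32)))
E
python3 chk.py w9 26 .009 456 14.5 22
```

```text
t: 13.68
tcp_pos: [0.4564, 0.015, 0.0804]
tool_rot: [0.999, -0.035, -0.0, -0.0]
force: [0.6, 0.3, -1.1]
finger_gap: 0.485
[0.4564 0.015  0.0804] [ 0.6  0.3 -1.1]
23
well [454.73913795  13.85059871] [ 2.9  0.1  0.1  0.2 -0.   0.1 -0.2 -0.3 -0.1 -0.2 -0.   0.3 -0.1 -0.3
  0.2 -0.   0.   0.3  0.   0.1  0.   0.4  0.4]
disc [456.8  15. ] 25.830230712890625 0.07101164540320243 ((453.7380065917969, 13.317277908325195), (44.27946090698242, 47.694766998291016), 4.479086399078369)
```

View pics/w9.png

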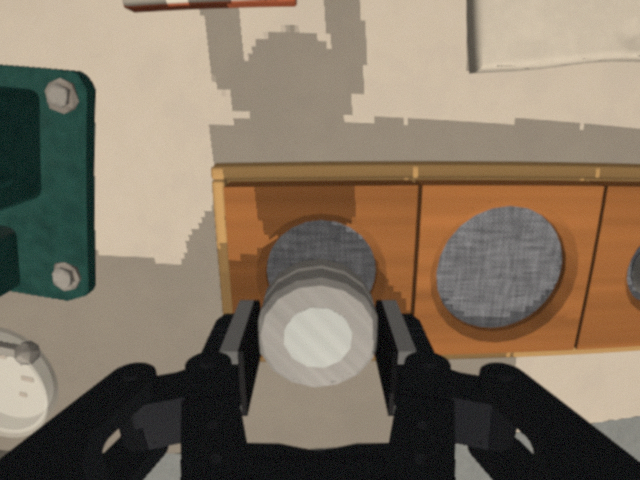

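```bash
python3 - <<'E'
from h import *
s=manip.sense(); cw=wcw(np.r_[s['tcp_pos'],s['tool_rot']]); print(ray('wrist',[[318,337],[318,333]],.0714,cw))
E
```

```text
[[0.45431611 0.01501493 0.0714    ]
 [0.455894   0.01490326 0.0714    ]]
```

```bash
python3 -m inch '[0,-0.1,-1.5,0,0,0,-1,0,0,0,-0.5,0,0,0,-0.2,0,0,0,0,0,0,0,0,0]';python3 -m inch '[0,0,-0.1,0,0,0,0,0]'; python3 -m inch '[0,0,-0.1,0,0,0,0,0]'

```

```text
t: 14.48
tcp_pos: [0.4565, 0.0139, 0.0485]
tool_rot: [0.999, -0.035, 0.0, 0.0]
force: [0.5, 0.0, -2.0]
finger_gap: 0.48
t: 14.72
tcp_pos: [0.4564, 0.014, 0.0473]
tool_rot: [0.999, -0.035, 0.0, -0.0]
force: [0.6, -0.8, -2.7]
finger_gap: 0.487
t: 14.98
tcp_pos: [0.4563, 0.014, 0.0462]
tool_rot: [0.999, -0.035, -0.0, -0.0]
force: [0.6, -0.1, -2.2]
finger_gap: 0.486
```

```bash
python3 -m inch '[0,0,-0.1,0,0,0,0,0]';python3 -m inch '[0,0,-0.1,0,0,0,0,0]'

```

```text
t: 15.22
tcp_pos: [0.4563, 0.014, 0.046]
tool_rot: [0.999, -0.035, 0.0, 0.0]
force: [-1.3, -0.9, 5.0]
finger_gap: 0.488
t: 15.48
tcp_pos: [0.4563, 0.014, 0.0459]
tool_rot: [0.999, -0.035, 0.001, 0.0]
force: [-3.0, 0.3, 14.9]
finger_gap: 0.482
```

```bash
python3 -m inch '[0,0,0.1,0,0,0,0,0,0,0,0,0,0,0,0,0]' 72; python3 -m inch '[0,0,2,0,0,0,4,0,0,0,5,0,0,0,4,0,0,0,0,0]'
python3 - <<'E'
from h import *
im,d,P,s=wsnap('w10')
Z=P[...,2]
m=((Z>.030)&(Z<.045)&(d>0)&(abs(P[...,1]-.014)<.04)&(abs(P[...,0]-.456)<.04)); pp=P[m];r=cv2.minAreaRect((pp[:,:2]*1000).astype(np.float32));print(r,np.median(pp[:,2]),np.percentile(pp[:,2],[5,95]))
E
```

```text
t: 15.98
tcp_pos: [0.4563, 0.0139, 0.0451]
tool_rot: [0.999, -0.035, -0.0, -0.0]
force: [-0.9, 0.9, -0.2]
finger_gap: 0.722
t: 16.6
tcp_pos: [0.4582, 0.0136, 0.1979]
tool_rot: [0.999, -0.035, 0.004, 0.001]
force: [0.2, 0.1, -0.4]
finger_gap: 0.721
((453.70062255859375, 14.364383697509766), (42.931941986083984, 43.267852783203125), 71.04134368896484) 0.03659829066868325 [0.03481257 0.03784315]
```

View pics/w10.png

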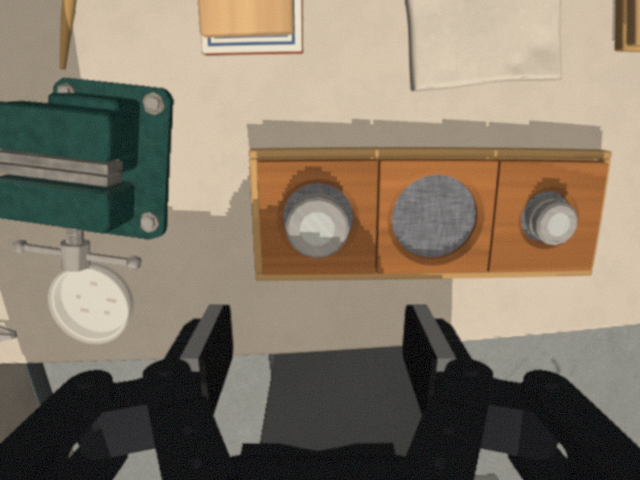

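The medium disc sits flat in its well at (316,222), top at 36.6 mm. Next is the large one.

```bash
python3 -m inch '[3,1.0,2.1,0,3,1.0,2.1,0,3,1,2.1,0,0,0,2,0,0,0,0,0,0,0,0,0]' 95; python3 st.py w11
```

```text
t: 17.4
tcp_pos: [0.545, 0.044, 0.2762]
tool_rot: [0.999, -0.035, -0.002, -0.0]
force: [-0.0, -0.8, -0.6]
finger_gap: 0.948
[0.545  0.044  0.2762]
(0.034, 0.042) 822 px [319.  45.] box ctr [655.9  42.2] [64.2 37.6] 85.3 z 0.0374
(0.034, 0.042) 961 px [316. 152.] box ctr [597.3  45.8] [64.6 54. ] 86.0 z 0.0374
(0.047, 0.058) 1496 px [305.  54.] box ctr [648.6  44.2] [55.2 37.1] 87.2 z 0.0524
(0.047, 0.058) 2103 px [308. 141.] box ctr [600.3  46.6] [56.7 41.2] 85.3 z 0.0524
(0.074, 0.084) 4792 px [313.  95.] box ctr [626.6  42.1] [55.5 54.6] 85.3 z 0.0785
```

```bash
python3 -m inch '[4.2,-0.1,0,0,4.2,0,-2,0,0,0,-4,0,0,0,-4,0,0,0,-4,0,0,0,-3,0,0,0,-2.1,0,0,0,0,0,0,0,0,0]' 95; python3 -m inch '[0,0,0,0,0,0,0,0,0,0,0,0,0,0,0,0]' 0 70
```

```text
t: 18.58
tcp_pos: [0.6304, 0.0428, 0.0875]
tool_rot: [0.999, -0.035, 0.0, 0.0]
force: [0.2, -0.7, 0.1]
finger_gap: 0.952
t: 19.08
tcp_pos: [0.6313, 0.0425, 0.0894]
tool_rot: [0.999, -0.035, 0.001, 0.0]
force: [-1.2, -1.1, 5.8]
finger_gap: 0.61
```

```bash
python3 -m inch '[0,0,0.5,0,0,0,1.5,0,0,0,3,0,0,0,3,0,0,0,0,0]'
python3 - <<'E'
from h import *
im,d,P,s=wsnap('w12');print(s['tcp_pos'].round(4))
for u,v in [(290,320),(320,320),(320,350),(350,335)]: print(P[v,u].round(4))
E
```

```text
t: 19.7
tcp_pos: [0.6323, 0.0429, 0.1704]
tool_rot: [0.999, -0.035, 0.003, 0.0]
force: [-0.0, 0.3, -4.6]
finger_gap: 0.61
[0.6323 0.0429 0.1704]
[0.6366 0.0523 0.1598]
[0.636  0.0419 0.1599]
[0.6229 0.0428 0.158 ]
[0.6289 0.0318 0.1592]
```

View pics/w12.png

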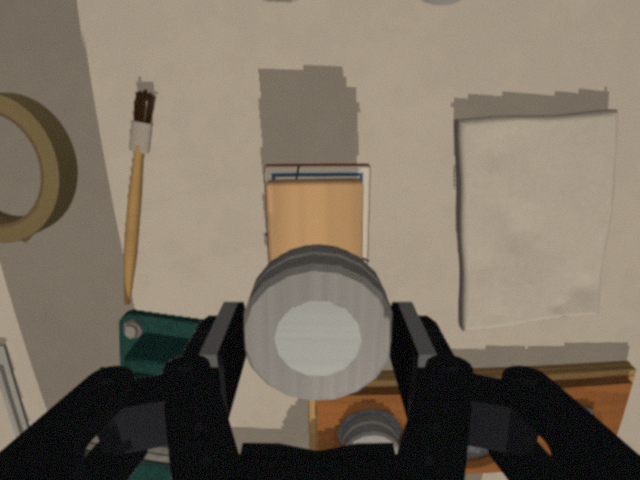

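```bash
cat > tilt.py <<'E'
from h import *
import sys
im,d,P,s=wsnap(sys.argv[1]); u0,v0,a,b=map(int,sys.argv[2:6])
vv,uu=np.mgrid[0:480,0:640]; m=(((uu-u0)/a)**2+((vv-v0)/b)**2<1)&(d>0)
p=P[m]; A=np.c_[p[:,:2]-p[:,:2].mean(0),np.ones(len(p))]
k=np.ones(len(p),bool)
for _ in range(4):
    c=np.linalg.lstsq(A[k],p[k,2],rcond=None)[0]; r=p[:,2]-A@c; k=abs(r)<2.5*r[k].std()
print('slope x,y',c.round(4),'resid',r[k].std().round(5),k.mean(),p[:,:2].mean(0),'tcp',s['tcp_pos'].round(4),s['ft_torque'].round(2))
E
python3 tilt.py w13 318 337 65 52
```

```text
slope x,y [0.002  0.0011 0.1575] resid 0.00054 0.979806598407281 [0.62728493 0.04316681] tcp [0.6309 0.043  0.1684] [-0.01  0.04 -0.06]
```

```bash
python3 -m inch '[-3.5,-2.3,0,0,-3.5,-2.3,0,0,-3.5,-2.3,0,0,-3.5,-2.3,0,0,-3.7,-2.3,0,0,0,0,-3,0,0,0,-3,0,0,0,-2,0,0,0,0,0,0,0,0,0]'; python3 chk.py w14 32 .011 450.4 -72 28; python3 tilt.py w15 318 337 65 52
```

```text
t: 21.05
tcp_pos: [0.4534, -0.072, 0.0873]
tool_rot: [0.999, -0.035, -0.0, -0.0]
force: [0.3, -0.2, -3.8]
finger_gap: 0.611
[ 0.4534 -0.072   0.0873] [ 0.3 -0.2 -3.8]
27
well [449.58652717 -72.29494399] [ 0.3  0.4  0.1  0.4  0.1  0.2  0.1 -0.2 -0.2 -0.1 -0.2 -0.1  0.1  0.1
 -0.3  0.   0.   0.2  0.1  0.2  0.1 -0.5 -0.   0.1  0.  -0.   2.9]
disc [453.4 -72. ] 31.931163787841797 0.07632674326260205 ((449.9534912109375, -69.30375671386719), (59.751312255859375, 55.75190353393555), 75.04820251464844)
slope x,y [0.0014 0.     0.0768] resid 0.00053 0.9828191741813004 [ 0.45010666 -0.07194561] tcp [ 0.4537 -0.0721  0.0876] [-0.01 -0.   -0.02]
```

View pics/w14.png

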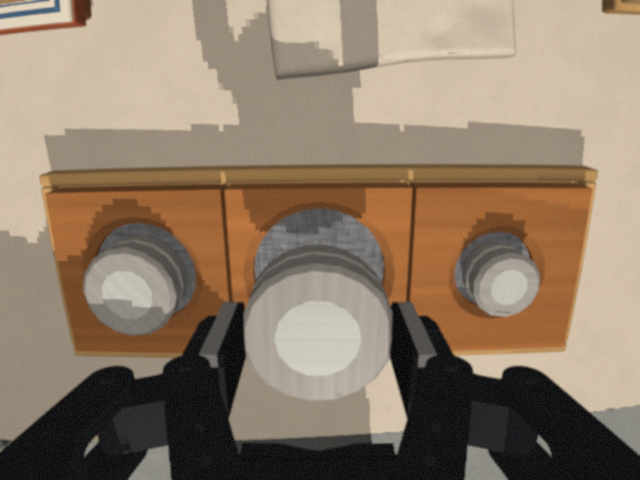

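```bash
python3 -m inch '[0,0,-1.5,0,0,0,-1,0,0,0,-0.7,0,0,0,-0.2,0,0,0,0,0,0,0,0,0]';python3 -m inch '[0,0,-0.1,0,0,0,0,0]'; python3 -m inch '[0,0,-0.1,0,0,0,0,0]';python3 -m inch '[0,0,-0.1,0,0,0,0,0]'

```

```text
t: 21.9
tcp_pos: [0.4535, -0.0721, 0.0535]
tool_rot: [0.999, -0.035, 0.0, 0.0]
force: [0.7, -0.1, -3.7]
finger_gap: 0.611
t: 22.15
tcp_pos: [0.4534, -0.0721, 0.0524]
tool_rot: [0.999, -0.035, 0.0, 0.0]
force: [-0.6, -0.2, -2.7]
finger_gap: 0.613
t: 22.4
tcp_pos: [0.4533, -0.0721, 0.0513]
tool_rot: [0.999, -0.035, -0.0, -0.0]
force: [-0.2, 0.4, -3.7]
finger_gap: 0.612
t: 22.65
tcp_pos: [0.4533, -0.072, 0.0502]
tool_rot: [0.999, -0.035, -0.0, -0.0]
force: [-0.1, 0.2, -4.7]
finger_gap: 0.608
```

```bash
python3 -m inch '[0,0,-0.1,0,0,0,0,0]'; python3 -m inch '[0,0,-0.1,0,0,0,0,0]'
```

```text
t: 22.9
tcp_pos: [0.4534, -0.072, 0.0495]
tool_rot: [0.999, -0.035, 0.0, 0.0]
force: [-0.3, 0.3, -1.0]
finger_gap: 0.609
t: 23.15
tcp_pos: [0.4534, -0.0721, 0.0494]
tool_rot: [0.999, -0.035, 0.0, 0.0]
force: [-2.0, 0.4, 9.8]
finger_gap: 0.609
```

```bash
python3 -m inch '[0,0,0.1,0,0,0,0,0,0,0,0,0,0,0,0,0]' 76; python3 -m inch '[0,0,2,0,0,0,4,0,0,0,5,0,0,0,4,0,0,0,0,0]'
python3 - <<'E'
from h import *
im,d,P,s=wsnap('w16')
Z=P[...,2]
for n,x,y,r0 in [('L',.450,-.072,.04),('M',.455,.014,.035),('S',.445,-.158,.03)]:
    m=((Z>.030)&(Z<.045)&(d>0)&(abs(P[...,1]-y)<r0)&(abs(P[...,0]-x)<r0)); pp=P[m];r=cv2.minAreaRect((pp[:,:2]*1000).astype(np.float32));print(n,r,np.median(pp[:,2]),np.percentile(pp[:,2],[5,95]))
E
```

```text
t: 23.65
tcp_pos: [0.4534, -0.0721, 0.0492]
tool_rot: [0.999, -0.035, -0.0, -0.0]
force: [-0.3, -0.1, 0.3]
finger_gap: 0.762
t: 24.28
tcp_pos: [0.4551, -0.0727, 0.202]
tool_rot: [0.999, -0.035, 0.003, 0.001]
force: [0.2, -0.3, -1.5]
finger_gap: 0.766
L ((449.24761962890625, -71.55398559570312), (55.47872543334961, 55.44086456298828), 13.958887100219727) 0.03859069096433215 [0.03684271 0.03979333]
M ((453.6429443359375, 14.116901397705078), (43.51931381225586, 43.84785842895508), 26.58574104309082) 0.0366274899958553 [0.03441339 0.03782024]
S ((444.4032287597656, -157.48411560058594), (31.56250762939453, 31.817596435546875), 89.93446350097656) 0.0343811104840028 [0.03221832 0.03558128]
```

View pics/w16.png

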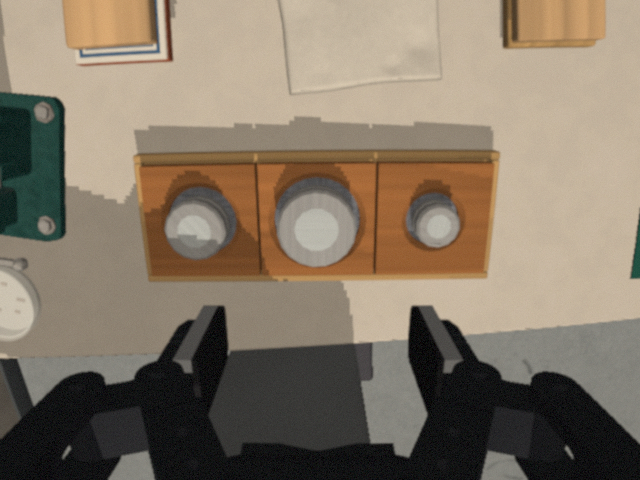

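All three weights are in their wells and flat. Before gripping the board I need to know how far the fingertips reach at this opening.

```bash
python3 - <<'E'
from h import *
m=optics.camera_model('wrist');K=np.array(m['mtx']);T=np.array(m['tool_from_camera'])
for n,g in [('w4',.35),('w8',.48),('w14',.61),('w16',.766),('w11',.95)]:
    d=np.load(f'pics/{n}.npy'); P=pts('wrist',d,cw=np.linalg.inv(T)) # tool coords
    h=(d>0)&(abs(P[...,0])<.018)&(P[...,1]>-.07)&(P[...,1]<.07)&(abs(P[...,1])>g*.0425-.004)&(P[...,2]>-.03)&(P[...,2]<.03)&(np.mgrid[0:480,0:640][0]>290)
    for s in(1,-1):
        k=h&(P[...,1]*s>0)&(abs(P[...,1])<g*.0425+.02); z=P[k][:,2]; print(n,g,s,k.sum(),'tip z',np.percentile(z,[90,97,99.5]).round(4))
E
```

```text
w4 0.35 1 4911 tip z [0.0101 0.0141 0.0227]
w4 0.35 -1 4944 tip z [0.0103 0.0141 0.0223]
w8 0.48 1 5049 tip z [0.0101 0.0124 0.023 ]
w8 0.48 -1 5112 tip z [0.01   0.0123 0.0191]
w14 0.61 1 5033 tip z [0.011  0.0122 0.0165]
w14 0.61 -1 5058 tip z [0.011 0.012 0.014]
w16 0.766 1 4332 tip z [0.0051 0.0095 0.0121]
w16 0.766 -1 4336 tip z [0.0049 0.0095 0.0124]
w11 0.95 1 4617 tip z [0.0008 0.0047 0.0072]
w11 0.95 -1 4582 tip z [0.0005 0.0046 0.0072]
```

```bash
python3 -m inch '[3.4,2.4,0,0,3.4,2.4,0,0,3.4,2.4,0,0,3.4,2.4,0,0,3.5,2.3,0,0,0,0,-4,0,0,0,-4,0,0,0,-3,0,0,0,0,0,0,0,0,0]' 85; python3 - <<'E'
from h import *
im,d,P,s=wsnap('w17');save('side','s17');print(s['tcp_pos'].round(4))
k=(P[...,2]>.048)&(P[...,2]<.057)&(d>0)&(abs(P[...,0]-.625)<.06)&(abs(P[...,1]-.045)<.036)
hsv=cv2.cvtColor(im,cv2.COLOR_RGB2HSV); k&=hsv[...,1]>60
pp=P[k][:,:2]*1000;print(cv2.minAreaRect(pp.astype(np.float32)),k.sum())
E
```

```text
t: 25.58
tcp_pos: [0.6244, 0.0469, 0.089]
tool_rot: [0.999, -0.035, -0.0, -0.0]
force: [0.6, 0.5, 0.5]
finger_gap: 0.853
[0.6244 0.0469 0.089 ]
((623.5902099609375, 45.06996154785156), (56.52924346923828, 88.49744415283203), 86.96221923828125) 26810
```

View pics/w17.png

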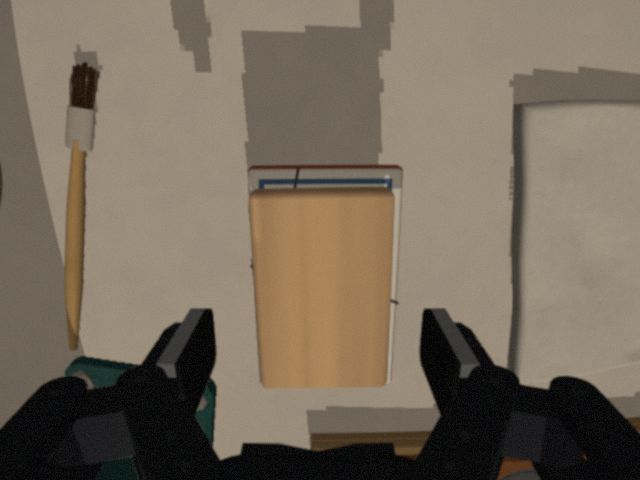

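```bash
python3 -m inch '[0.1,-0.17,-1.5,0,0,0,-1,0,0,0,-0.7,0,0,0,0,0,0,0,0,0]'; python3 -m inch '[0,0,0,0,0,0,0,0,0,0,0,0,0,0,0,0]' 0 45
python3 - <<'E'
from h import *
save('side','s18')
im=cv2.imread('pics/s18.png');cv2.imwrite('pics/s18c.png',cv2.resize(im[200:360,150:350],None,fx=3.5,fy=3.5))
E
```

```text
t: 26.3
tcp_pos: [0.6255, 0.0452, 0.0573]
tool_rot: [0.999, -0.035, 0.0, 0.0]
force: [-0.8, 0.1, 0.2]
finger_gap: 0.846
t: 26.8
tcp_pos: [0.6259, 0.0452, 0.058]
tool_rot: [0.999, -0.035, 0.001, 0.0]
force: [1.0, -0.6, 5.0]
finger_gap: 0.641
```

View pics/s18c.png

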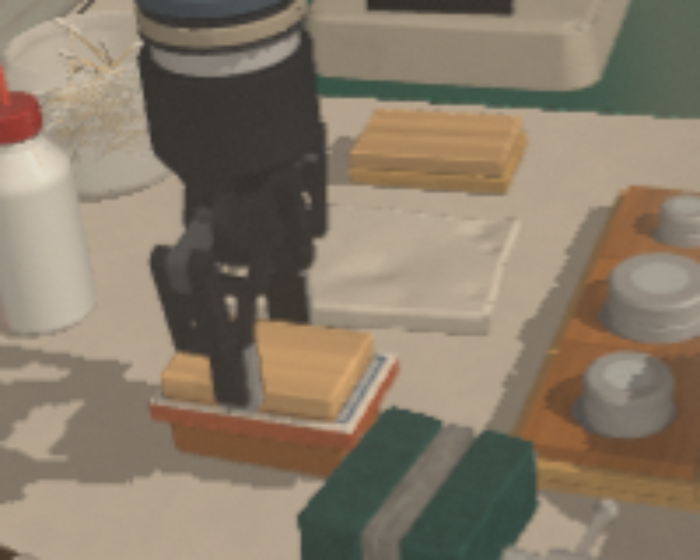

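The board is gripped clear of the tile. I'll lift it.

```bash
python3 -m inch '[0,0,0.3,0,0,0,0.7,0,0,0,2,0,0,0,3,0,0,0,4,0,0,0,0,0]'
python3 tilt.py w18 318 340 50 40; cp pics/w18.png pics/v18.png
```

```text
t: 27.6
tcp_pos: [0.6281, 0.045, 0.1622]
tool_rot: [0.999, -0.035, 0.005, 0.0]
force: [0.3, -1.3, -0.7]
finger_gap: 0.639
slope x,y [ 0.0102 -0.0002  0.1567] resid 0.00052 0.9817483189241114 [0.62668088 0.04506635] tcp [0.6281 0.045  0.1622] [-0.03 -0.01 -0.04]
```

View pics/v18.png

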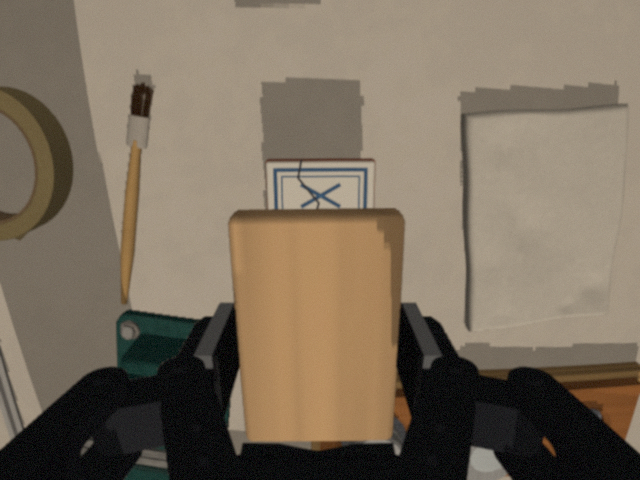

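```bash
python3 -m inch '[-1.2,-4.2,1.1,0.01,-1.2,-4.2,1.1,0.01,-1.2,-4.2,1.1,0.01,-1.2,-4.2,1.1,0.01,-1.2,-4.2,1.2,0.01,-1.2,-4.2,1.2,0.01,-1.2,-4.2,1.2,0.01,0,0,0,0,0,0,0,0]'
python3 - <<'E'
from h import *
im,d,P,s=wsnap('w19');print(s['tcp_pos'].round(4))
v,u=np.mgrid[0:480,0:640]
for nm,lo,hi,x,y,rx,ry in [('pile',.019,.028,.618,-.249,.07,.06),('foam',.009,.018,.62,-.112,.1,.08)]:
    k=(P[...,2]>lo)&(P[...,2]<hi)&(d>0)&(abs(P[...,0]-x)<rx)&(abs(P[...,1]-y)<ry)
    pp=P[k]; print(nm,k.sum(),cv2.minAreaRect((pp[:,:2]*1000).astype(np.float32)),np.median(pp[:,2]))
E
```

```text
t: 28.78
tcp_pos: [0.5405, -0.2479, 0.2362]
tool_rot: [1.0, -0.0, -0.001, -0.001]
force: [0.1, 0.4, -1.1]
finger_gap: 0.641
[ 0.5405 -0.2479  0.2362]
pile 11857 ((618.38525390625, -248.2255859375), (100.47099304199219, 66.6439437866211), 1.3095399141311646) 0.023524529643665026
foam 25649 ((619.7794189453125, -110.94004821777344), (153.96678161621094, 113.08391571044922), 1.6250158548355103) 0.012878328123478278
```

View pics/w19.png

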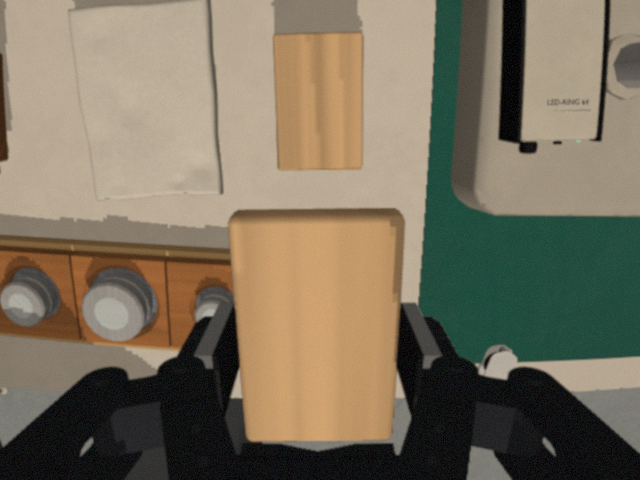

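```bash
python3 -m inch '[4,0,0,0,4,0,0,0,0,0,-4,0,0,0,-4,0,0,0,-4,0,0,0,-3.5,0,0,0,-2,0,0,0,-0.7,0,0,0,0,0,0,0,0,0]'
python3 - <<'E'
from h import *
s=manip.sense();save('side','s20');im,d=save('wrist','w20')
im=cv2.imread('pics/s20.png');cv2.imwrite('pics/s20c.png',np.hstack([cv2.resize(im[170:320,200:350],(400,400)),cv2.resize(cv2.imread('pics/w20.png')[80:480,120:520],(400,400))]))
E
```

```text
t: 30.08
tcp_pos: [0.6224, -0.2493, 0.0568]
tool_rot: [1.0, -0.0, 0.001, 0.001]
force: [0.5, 0.6, -0.1]
finger_gap: 0.642
```

View pics/s20c.png

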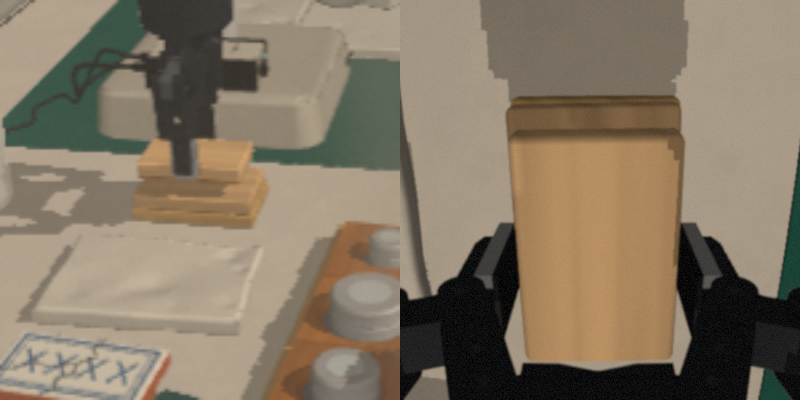

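```bash
python3 -m inch '[-0.2,0.1,-0.5,0,0,0,-0.4,0,0,0,0,0]'; python3 -m inch '[0,0,-0.1,0,0,0,0,0]';python3 -m inch '[0,0,-0.1,0,0,0,0,0]';python3 -m inch '[0,0,-0.1,0,0,0,0,0]'
```

```text
t: 30.55
tcp_pos: [0.6189, -0.2476, 0.0458]
tool_rot: [1.0, -0.0, -0.0, -0.0]
force: [0.0, -0.0, -0.5]
finger_gap: 0.642
t: 30.8
tcp_pos: [0.6194, -0.2477, 0.0452]
tool_rot: [1.0, -0.0, -0.0, -0.0]
force: [0.1, -0.1, -1.1]
finger_gap: 0.64
t: 31.05
tcp_pos: [0.6194, -0.2477, 0.0443]
tool_rot: [1.0, -0.0, 0.0, 0.0]
force: [-1.7, 0.5, -1.2]
finger_gap: 0.642
t: 31.3
tcp_pos: [0.6195, -0.2478, 0.044]
tool_rot: [1.0, -0.0, 0.0, 0.0]
force: [-1.1, 0.3, 5.0]
finger_gap: 0.637
```

```bash
python3 -m inch '[0,0,0,0,0,0,0,0,0,0,0,0,0,0,0,0]' 85; python3 -m inch '[0,0,2,0,0,0,4,0,0,0,5,0,-4,0,5,0,-4,0,3,0,0,0,0,0,0,0,0,0]'
python3 - <<'E'
from h import *
im,d,P,s=wsnap('w21');print(s['tcp_pos'].round(4))
for nm,lo,hi,x,y,rx,ry in [('board',.033,.045,.618,-.249,.07,.06),('pile',.019,.028,.618,-.249,.07,.06)]:
    k=(P[...,2]>lo)&(P[...,2]<hi)&(d>0)&(abs(P[...,0]-x)<rx)&(abs(P[...,1]-y)<ry)
    pp=P[k]; print(nm,k.sum(),cv2.minAreaRect((pp[:,:2]*1000).astype(np.float32)),np.median(pp[:,2]))
E
```

```text
t: 31.8
tcp_pos: [0.6193, -0.2477, 0.0431]
tool_rot: [1.0, -0.0, -0.0, -0.0]
force: [0.1, 0.6, -0.5]
finger_gap: 0.849
t: 32.67
tcp_pos: [0.5408, -0.248, 0.233]
tool_rot: [1.0, -0.0, 0.001, 0.0]
force: [0.5, -1.1, -0.2]
finger_gap: 0.849
[ 0.5408 -0.248   0.233 ]
board 9760 ((617.4439697265625, -247.34364318847656), (87.97869110107422, 56.4277229309082), 1.0318084955215454) 0.03850539802272701
pile 2283 ((618.491943359375, -248.2125244140625), (100.3541259765625, 66.56034088134766), 1.090811014175415) 0.023323027802059026
```

View pics/w21.png

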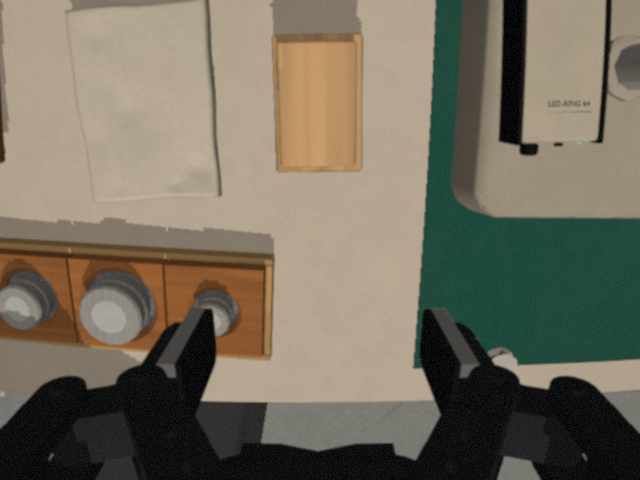

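The board lies centred and parallel on the pile: 1 mm off, with its top at 38.5 mm. Now the tile.

```bash
python3 -m inch '[0,4.2,0.6,-0.01,0,4.2,0.6,-0.01,0,4.2,0.6,-0.01,0,4.2,0.6,-0.01,0,4.2,0.6,-0.01,0,4.2,0.6,-0.01,0,4.1,0,-0.01,0,0,0,0,0,0,0,0]' 100
python3 - <<'E'
from h import *
im,d,P,s=wsnap('w22');print(s['tcp_pos'].round(4))
for nm,lo,hi,x,y,rx,ry in [('tile',.033,.042,.623,.044,.07,.05),('foam',.009,.018,.62,-.112,.1,.08)]:
    k=(P[...,2]>lo)&(P[...,2]<hi)&(d>0)&(abs(P[...,0]-x)<rx)&(abs(P[...,1]-y)<ry)
    pp=P[k]; print(nm,k.sum(),cv2.minAreaRect((pp[:,:2]*1000).astype(np.float32)),np.median(pp[:,2]))
E
```

```text
t: 33.85
tcp_pos: [0.5407, 0.0453, 0.2671]
tool_rot: [0.999, -0.035, -0.001, 0.0]
force: [-0.6, 0.1, -0.3]
finger_gap: 1.001
[0.5407 0.0453 0.2671]
tile 10787 ((622.2939453125, 44.112918853759766), (64.58650207519531, 103.72859191894531), 86.2510986328125) 0.03754573072357714
foam 21676 ((619.1666259765625, -110.16130065917969), (154.20199584960938, 112.54861450195312), 1.619995355606079) 0.012435452107464467
```

View pics/w22.png

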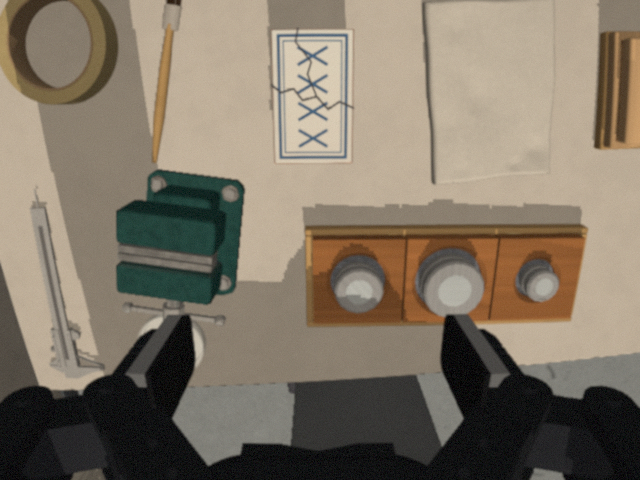

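```bash
python3 -m inch '[4.2,-0.1,0,0,4.1,0,0,0,0,0,-4,0,0,0,-4,0,0,0,-4,0,0,0,-4,0,0,0,-3,0,0,0,-1.4,0,0,0,0,0,0,0,0,0]'
python3 - <<'E'
from h import *
im,d,P,s=wsnap('w23');print(s['tcp_pos'].round(4))
k=(P[...,2]>.033)&(P[...,2]<.042)&(d>0)&(abs(P[...,0]-.623)<.07)&(abs(P[...,1]-.044)<.037)
print(cv2.minAreaRect((P[k][:,:2]*1000).astype(np.float32)))
E
```

```text
t: 35.15
tcp_pos: [0.6244, 0.0438, 0.0653]
tool_rot: [0.999, -0.035, 0.001, 0.0]
force: [-0.0, 1.2, 0.6]
finger_gap: 0.996
[0.6244 0.0438 0.0653]
((622.9069213867188, 44.007205963134766), (65.40656280517578, 104.06011962890625), 86.11259460449219)
```

View pics/w23.png

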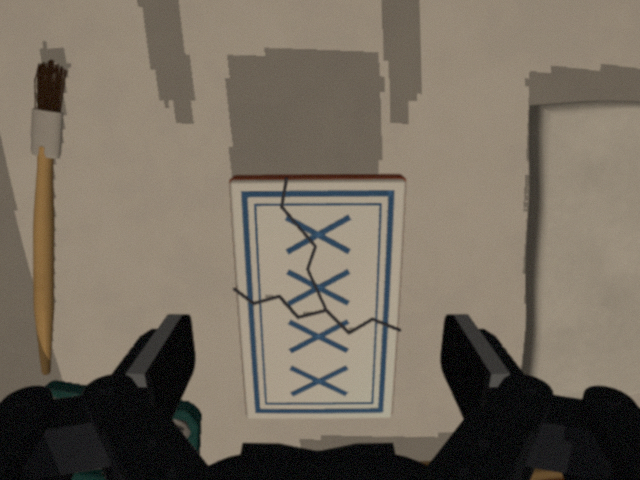

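```bash
python3 -m inch '[0,0,-1,0,0,0,-0.8,0,0,0,-0.5,0,0,0,0,0,0,0,0,0]'; python3 -m inch '[0,0,0,0,0,0,0,0,0,0,0,0,0,0,0,0]' 0 45
python3 - <<'E'
from h import *
save('side','s24');save('wrist','w24')
im=cv2.imread('pics/s24.png');cv2.imwrite('pics/s24c.png',np.hstack([cv2.resize(im[220:350,170:300],(400,400)),cv2.resize(cv2.imread('pics/w24.png')[80:480,120:520],(400,400))]))
E
```

```text
t: 35.83
tcp_pos: [0.6234, 0.0443, 0.0411]
tool_rot: [0.999, -0.035, 0.0, -0.0]
force: [-0.5, 0.3, 0.0]
finger_gap: 1.002
t: 36.33
tcp_pos: [0.6237, 0.0442, 0.0418]
tool_rot: [0.999, -0.035, 0.001, 0.0]
force: [-1.5, -0.4, 5.7]
finger_gap: 0.728
```

View pics/s24c.png

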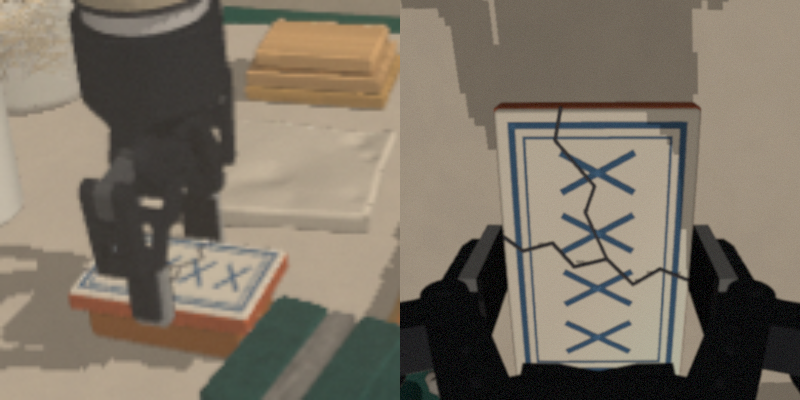

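Gripped, with the fingertips at about the tile's lower edge. I'll lift it gently.

```bash
python3 -m inch '[0,0,0.2,0,0,0,0.4,0,0,0,1,0,0,0,1.5,0,0,0,2,0,0,0,1.5,0,0,0,0.5,0,0,0,0,0]'; python3 tilt.py w25 318 335 55 70
```

```text
t: 37.42
tcp_pos: [0.6235, 0.0442, 0.1127]
tool_rot: [0.999, -0.035, 0.0, 0.0]
force: [-0.4, 0.4, -1.7]
finger_gap: 0.736
slope x,y [0.0014 0.001  0.1086] resid 0.00054 0.9792793542481485 [0.62432169 0.04411713] tcp [0.6235 0.0442 0.1127] [-0.02  0.02 -0.02]
```

```bash
python3 -m inch '[0,-1,0,0.01,0,-2,0,0.02,0,-2.5,0,0.02,-0.1,-2.5,0,0.02,-0.1,-2.5,0,0.02,-0.1,-2.5,0,0,0,-1.5,0,0,0,-1,0,0,0,0,0,0,0,0,-1,0,0,0,-1.5,0,0,0,-1.5,0,0,0,-1,0,0,0,-0.5,0,0,0,0,0,0,0,0,0]'
python3 - <<'E'
from h import *
im,d,P,s=wsnap('w26');print(s['tcp_pos'].round(4))
for nm,lo,hi,x,y,rx,ry in [('tile',.045,.075,.621,-.111,.07,.037),('foam',.008,.02,.62,-.112,.1,.08)]:
    k=(P[...,2]>lo)&(P[...,2]<hi)&(d>0)&(abs(P[...,0]-x)<rx)&(abs(P[...,1]-y)<ry)
    pp=P[k]; print(nm,k.sum(),cv2.minAreaRect((pp[:,:2]*1000).astype(np.float32)),np.median(pp[:,2]))
E
```

```text
t: 39.48
tcp_pos: [0.6207, -0.1109, 0.0575]
tool_rot: [1.0, 0.01, 0.0, 0.0]
force: [0.3, 0.3, -2.3]
finger_gap: 0.736
[ 0.6207 -0.1109  0.0575]
tile 52909 ((620.6607055664062, -111.08444213867188), (103.31427001953125, 74.00048828125), 0.5101103186607361) 0.053367872172939756
foam 31223 ((620.444091796875, -110.40516662597656), (152.27734375, 112.49079895019531), 1.4932318925857544) 0.013004146317869253
```

View pics/w26.png

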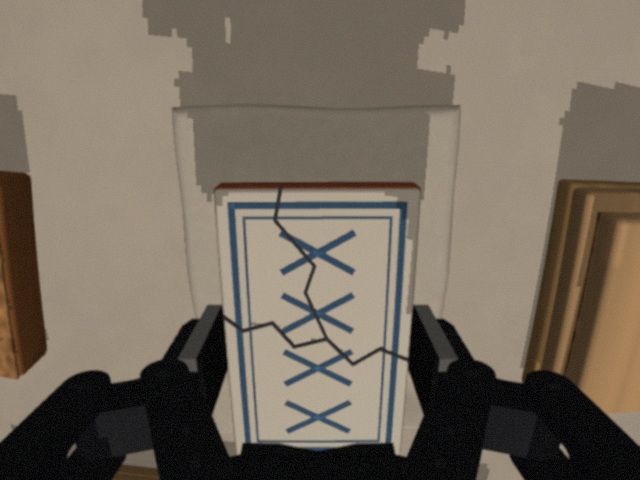

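The tile is centred and aligned over the foam, so I lower it.

```bash
python3 -m inch '[0,0,-1,0,0,0,-0.8,0,0,0,-0.5,0,0,0,-0.2,0,0,0,0,0]'; python3 -m inch '[0,0,-0.1,0,0,0,0,0]';python3 -m inch '[0,0,-0.1,0,0,0,0,0]'
```

```text
t: 40.15
tcp_pos: [0.6203, -0.1107, 0.0319]
tool_rot: [1.0, 0.01, -0.0, -0.0]
force: [-0.4, 0.1, -1.9]
finger_gap: 0.723
t: 40.4
tcp_pos: [0.6204, -0.1108, 0.0313]
tool_rot: [1.0, 0.01, 0.0, 0.0]
force: [-0.3, 0.4, -2.1]
finger_gap: 0.731
t: 40.65
tcp_pos: [0.6205, -0.1108, 0.0303]
tool_rot: [1.0, 0.01, 0.0, 0.0]
force: [0.1, -0.8, -0.0]
finger_gap: 0.733
```

```bash
python3 -m inch '[0,0,-0.1,0,0,0,0,0]'; python3 -m inch '[0,0,0,0,0,0,0,0,0,0,0,0]' 80;  python3 -m inch '[0,0,0,0,0,0,0,0,0,0,0,0]' 95; python3 -m inch '[0,0,1,0,0,0,3,0,0,0,5,0,-3,0,5,0,-4,0,5,0,-2,0,4,0,0,0,0,0,0,0,0,0]'
python3 - <<'E'
from h import *
im,d,P,s=wsnap('w27');print(s['tcp_pos'].round(4),s['force'].round(1))
for nm,lo,hi,x,y,rx,ry in [('tile',.021,.032,.621,-.111,.07,.05),('foam',.008,.018,.62,-.112,.1,.08),('board',.033,.045,.618,-.249,.07,.06)]:
    k=(P[...,2]>lo)&(P[...,2]<hi)&(d>0)&(abs(P[...,0]-x)<rx)&(abs(P[...,1]-y)<ry)
    pp=P[k]; print(nm,k.sum(),cv2.minAreaRect((pp[:,:2]*1000).astype(np.float32)),np.median(pp[:,2]),np.percentile(pp[:,2],[3,97]).round(4))
E
```

```text
t: 40.9
tcp_pos: [0.6205, -0.1108, 0.0303]
tool_rot: [1.0, 0.01, 0.0, 0.0]
force: [-1.7, 0.7, 5.6]
finger_gap: 0.732
t: 41.28
tcp_pos: [0.6203, -0.1108, 0.0289]
tool_rot: [1.0, 0.01, -0.0, -0.0]
force: [-1.1, -0.9, 0.0]
finger_gap: 0.802
t: 41.65
tcp_pos: [0.6203, -0.1107, 0.0291]
tool_rot: [1.0, 0.01, -0.0, -0.0]
force: [0.2, -0.1, -0.5]
finger_gap: 0.951
t: 42.65
tcp_pos: [0.5313, -0.1107, 0.2581]
tool_rot: [1.0, 0.01, 0.0, 0.0]
force: [-0.2, -0.2, -0.8]
finger_gap: 0.952
[ 0.5313 -0.1107  0.2581] [-0.2 -0.2 -0.8]
tile 10750 ((619.8367919921875, -110.24066162109375), (104.5677490234375, 64.75288391113281), 1.2654625177383423) 0.0260871058263 [0.0245 0.0276]
foam 13258 ((616.9832763671875, -111.00930786132812), (148.1163330078125, 112.40365600585938), 2.0737714767456055) 0.012864327779869927 [0.0096 0.0148]
board 7986 ((617.2755126953125, -247.03060913085938), (87.79881286621094, 57.03969955444336), 0.7560726404190063) 0.03828368576386221 [0.0364 0.0398]
```

View pics/w27.png

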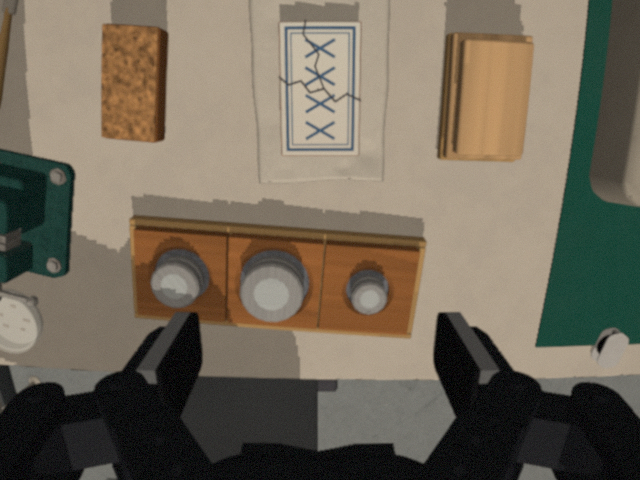

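The view shows everything in place: tile face up mid-foam at (320,88), board on the pile at (487,97), and the weights in their wells at (180,280), (272,285) and (368,292). I have one last check from the top camera for the bystanders before handing in.

```bash
python3 - <<'E'
from h import *
im,d=save('top','top9'); P=pts('top',d); Z=P[...,2]
k=(Z>.0145)&(Z<.019)&(abs(P[...,0]-.398)<.045)&(abs(P[...,1]-.203)<.045); print('dish',cv2.minAreaRect((P[k][:,:2]*1000).astype(np.float32)))
print(manip.sense()['force'].round(1), abs(manip.sense()['qd']).max().round(3))
a=cv2.imread('pics/top1.png');b=cv2.imread('pics/top9.png')
g=lambda i:cv2.threshold(cv2.cvtColor(i[295:330,450:485],6),150,255,0)[1]
print('loupe px centroid',[ (m['m10']/m['m00'],m['m01']/m['m00']) for m in map(cv2.moments,(g(a),g(b)))])
job.sign_off()
E
```

```text
dish ((0.0, 0.0), (0.0, 0.0), 0.0)
[-0.1 -0.8 -0.1] 0.012
loupe px centroid [(17.405017921146953, 25.655913978494624), (17.236842105263158, 25.161184210526315)]
the job is handed in; nothing more can be done
```

View pics/top9.png

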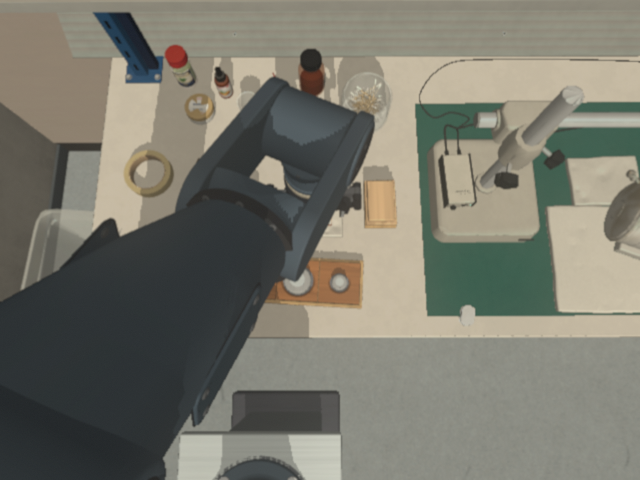

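The press stack is apart and the job is handed in at about 43 s. The small, medium and large weights went into their wells first, then the board onto the pile, and last the tile onto the foam. Each piece was lowered until the force reading showed contact, then let go.

- **Weights:** each centre measured within about 1.5 mm of its well, with the top at the height expected for a disc standing on the well floor (34.4, 36.6 and 38.6 mm).
- **Board:** about 1 mm off the middle of the pile, parallel within 0.01 rad. Its top was at 38.5 mm when placed and 38.3 mm at the end.
- **Tile:** level and face up, 3 mm or less from the middle of the foam pad, long side along the pad's within about 0.02 rad. The arm was clear and still at hand-in.
- **Loupe:** unmoved; its position in the top picture shifted by less than a pixel.
- **Petri dish:** the last numerical check failed because the arm hid the dish from the top camera. No numerical check of it was made after the first measurement. It still shows next to the vise in the last wrist picture, and the gripper was never planned near it.

Two measurements disagreed slightly. The wrist and top cameras differed by up to about 4 mm in x on the wells, so I lined up each weight by its offset from the well in a single wrist picture.

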